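Circlip over the drive's output stub, held spread at its groove

TASK

Make the geared drive safe by turning the speed dial on its control box fully anticlockwise to the off stop. Then grip the handles of the circlip pliers where they stand, squeeze them to their stop so that the circlip on their tips is spread, lift them straight out of the stand and slide the ring, without forcing it, over the end of the drive's upright shaft stub down to the groove. Finish while still holding the pliers squeezed, with the spread ring hanging level on the pliers at the height of the groove, around the shaft but not leaning on it or on the shoulder below; leave the wrench, bearing and tin where they are.

Things in the scene. Friction and masses are not known exactly. Their poses are not given: they have to be found in the camera images.
- dial (a joint): Angle (rad) of the speed dial on the grey control box on top of the drive's motor. 0 = off, its hard stop fully anticlockwise seen from above; grows clockwise up to 4.7; starts between 0.6 and 1.4, so less than a quarter turn back is needed. Friction 0.05 N m; it stays where it is left.
- dial_grip (a point): Middle of the dial's black grip bar, on its vertical turning axis; turns with it: x along the bar, z up. Bar 42 mm long, 14 mm thick, from 15 mm below to 7 mm above this point, on a round skirt of 22 mm radius. The control box's flat top (92 x 96 mm) is 37 mm below this point.
- groove (a point): Centre of the groove, on the axis of the drive's bare upright steel stub; z up, y towards the motor (dial 126 mm along y). Stub 50 mm in diameter, groove 5 mm wide, 1.4 mm deep, 103 mm above the work surface. 12 mm below this point is a shoulder of 63 mm diameter, then the blue gearbox, 130 x 112 mm.
- stub_end (a point): Centre of the flat top end of the stub, 10 mm above the groove's centre; its rim has a 2.5 mm chamfer.
- pliers_grip (a point): Half-way between the dipped handles of the circlip pliers, at the height to squeeze; z up along the pliers, y from handle to handle. 154 mm above the work surface at the start. Handles run from 34 mm below to 24 mm above this point, 12 mm thick along x; over their outer faces here 62 mm at rest, 32 mm squeezed to the stop; 71 mm at their tops at rest. Pin ends 146 mm below.
- ring_bore (a point): Centre of the ring's opening as it is when spread, half-way through its thickness (3 mm); fixed to the ring's back; z up, x from the eyes to the back. 13 mm above the work surface at the start. Inside diameter 47 mm free, 55 mm spread to the pliers' stop (2 mm clear all round the stub); 70 mm over all. Spread, it lies about 23 mm from the pins along x, under and ahead of the pliers.
- eye_l (a point): Centre of the hole in the eye at one end of the ring, with a pin of the pliers in it. The eyes are 24 mm apart in the free ring and about 47 mm spread to the pliers' stop.
- eye_r (a point): Centre of the hole in the eye at the ring's other end.
- pliers: External circlip pliers, steel, dark dipped handles, 170 mm, 180 g, standing tips down in the stand, pins in the ring's eyes; origin at the rivet. Squeezing the handles spreads the tips: 12 N a side at the grip reaches the stop screw, 100 N does no harm; there the handles' outer faces are upright and parallel. If the grip slackens they spring open and the ring falls off.
- stand: Fixed steel stand: base plate 125 x 90 x 8 mm, two upright plates to 80 mm height with the pliers in the 12 mm between them; the narrow front plate passes up through the ring. Squeezed pliers lift out straight up with the ring. Origin under the pliers, on the work surface; x towards the ring.
- ring: Dark steel circlip lying on the stand, eyes at the pliers' pins; 24 g. Origin at the centre of the free ring, on its underside; axes as ring_bore.
- drive: The fixed drive (blue gearbox, shaft stub, grey motor, control box); origin under the shaft's axis, on the work surface, axes as groove.
- wrench: Steel wrench, 170 mm long, lying beyond the motor; bystander.
- bearing: Ball bearing, 52 mm in diameter, 15 mm high, lying flat; bystander. Origin under its centre.
- tin: Grey tin, 62 mm in diameter, 85 mm high, standing; bystander. Origin under its centre.

How it is judged:
On the way, in this order (a step that is already met when the one before it is completed fails the run):
1. the dial is at its off stop (within 0.08 rad) (value of joint dial below 0.08 rad), for 0.2 s.
2. the ring, spread on the pliers (eyes over 43 mm apart), has been lifted out of the stand (over 50 mm high) (height (world z) of ring_bore above 0.05 m and distance between eye_l and eye_r above 0.043 m and contact force between pliers and ring above 1 N), for 0.1 s.
At the end, for the whole second after the job is handed in: dial within 0.08 rad of off; fingers squeeze the pliers (over 5 N), pliers hold the ring (over 1 N), eyes over 43 mm apart; ring on the shaft axis within 4 mm, at the groove within 2 mm, level within 0.12 rad, still; ring and pliers press on the drive with under 1 N (value of joint dial below 0.08 rad and horizontal distance between ring_bore and groove below 0.004 m and z of ring_bore in the frame of groove between -0.002 and 0.002 m and angle between ring's own z axis and vertical below 0.12 rad and distance between eye_l and eye_r above 0.043 m and contact force between pliers and ring above 1 N and contact force between the fingers and pliers above 5 N and contact force between each of ring, pliers and drive below 1 N and linear speed of ring below 0.02 m/s); the arm keeps its last pose, push and grip.
It fails at once if the ring or the pliers are forced against the drive (over 25 N) (contact force between any of ring, pliers and drive above 25 N).
It fails at once if the wrench, the bearing or the tin has been shifted by more than 20 mm (distance of any of wrench, bearing, tin from where it was at the start of the episode above 0.02 m).
It also fails if it takes over 54 s, if anything falls off the work surface, if the arm or the gripper's body presses on something with over 40 N, if the wrist force passes 120 N, or if a joint passes its speed limit or range.

ROBOT

A 6-joint arm with a two-finger parallel gripper is mounted at the origin on the work surface. World frame = base frame: x ahead of the robot, y to its left, z up, the work surface at z = 0. Lengths are in m, angles in rad, forces in N, time in s.
With the tool pointing down it reaches from about 0.225 to 0.875 m from the base axis. Payload 3.4 kg.
Tool frame: the origin (TCP) lies between the finger pads; the fingertips stand 14 mm ahead of it and the grasp point (between the pads) lies 5 mm behind it; z points along the fingers, y is the direction in which the jaws open and shut (so a half turn about z gives the same grasp; the last joint's range is limited). The gripper opens to 85 mm and grips with 20 to 120 N. Pads are 22 mm wide; open, the fingers measure 114 mm over their backs; the gripper's body (76 mm by 85 mm) begins 54 mm behind the grasp point. The pads swing forward as they close: fully open they stand 13 mm farther back than shut.
Start: joints at [1.169, 0.276, 1.505, -0, 1.361, -0.121], TCP at [0.159, 0.553, 0.245] pointing down, gripper open.
Joint ranges: [-2.89, 2.89], [-0.75, 2.08], [0.22, 2.7], [-1.18, 4.32], [0.11, 2.71], [-2.7, 2.7]. Speed limits (rad/s): [2.57, 2.57, 3.14, 3.14, 3.14, 3.14].

INTERFACE

Orientations are given as [roll, pitch, yaw] about the fixed x, y, z axes, in that order (R = Rz(yaw) Ry(pitch) Rx(roll)).
In Python, from plant import state, get_image, calibration, finish_job gives the robot as it stands.
- The arm moves only by the shell command python3 -m jog 'ROWS' [FORCE]. ROWS is a JSON object of lists of equal length, an entry for each row: "linear": the shift along the world's x, y, z in cm, a list of three; "roll": the turn about the world's z in degrees; "fingers": the closure, from -1 (fully open) to 1 (shut), so that 0 is half open. A call has 1 to 12 rows; each row is the pose to reach, as a shift and turn from the pose commanded when the call began; what a row does not reach only later rows make up. A row lasts 1/10 s, in which the tool goes at most 50 mm and 8.59 degrees, less where a joint would pass 70% of its speed; a pose out of reach is approached as far as the arm can. A call with a gripper value outside its range is refused whole. The fingers move at their own pace and stop on an object; FORCE is the grip in N (left out, the last holds). Time passes only in rows, so rows that repeat a pose let the fingers close. It gives the time, the measured TCP pose, the force and the opening at its end, in the units of the state.
- state(): the state, without advancing time (a new reading comes with each control period).
- get_image(name): name is "side" or "top"; returns (picture, depth): 400x640x3 uint8, blue, green, red; 400x640 float32, m along the optical axis (not along the pixel's ray), 0 where there is no reading.
- calibration(name): a dict with "mtx" (3x3 intrinsics, pixels), "rvec" (rotation vector, rad) and "tvec" (3), from world to camera coordinates, as OpenCV has them. Camera axes: x right, y down, z forward; pixel columns grow to the right and rows downward; lengths in m; the calibration is good to about 2 mm. A picture is of the moment at which its call begins. calibration takes no time and is no camera call.
- finish_job(): hands the job in, once; it reports no verdict.
The state is a dict: "clock": time; "q": joint angles; "dq": joint speeds; "effort": joint torques, N m; "tcp_pos": TCP position; "ee_rot": TCP orientation; "force": force on the tool from outside, world axes, zero at the start; "moment": the same for the moment, N m; "finger_gap": finger opening in m.
Only numpy, scipy, OpenCV 4.12 (cv2) and the standard library are available. Lean on these libraries where they do the work, as an engineer would, in place of code of your own. Each camera call takes 0.05 s, during which the arm holds its last target.

## Working session

There is one attempt and no reset: what is moved stays moved. The work goes in short steps, Python scripts to look and compute and a shell command to move; the robot and the scene stay as the last step left them, time stands still between calls to the robot, and variables do not carry over. Pictures are saved under pics/ and viewed, and the job is handed in when it is done.

```bash
ls; mkdir -p pics
cat > h.py <<'E'
import numpy as np, cv2
from plant import state,get_image,calibration
def cam(n):
    c=calibration(n); R,_=cv2.Rodrigues(np.array(c['rvec'],float)); return np.array(c['mtx'],float),R,np.array(c['tvec'],float).reshape(3)
def ray(n,u,v):
    K,R,t=cam(n); d=R.T@np.linalg.inv(K)@np.array([u,v,1.]); return -R.T@t,d
def onz(n,u,v,z):
    o,d=ray(n,u,v); return o+d*(z-o[2])/d[2]
def proj(n,P):
    K,R,t=cam(n); p=K@(R@np.array(P,float)+t); return p[:2]/p[2]
def cloud(n,dep):
    K,R,t=cam(n); v,u=np.mgrid[:dep.shape[0],:dep.shape[1]]
    c=np.stack([(u-K[0,2])/K[0,0]*dep,(v-K[1,2])/K[1,1]*dep,dep],-1)
    return (c-t)@R
E
python3 - <<'E'
from h import *
print(state())
for n in('side','top'):
    p,d=get_image(n); cv2.imwrite(f'pics/{n}0.png',p); np.savez(f'{n}0.npz',p=p,d=d); K,R,t=cam(n); print(n,K,-R.T@t,R)
E
```

```text
pics
{'clock': 0.0, 'q': array([ 1.16902664e+00,  2.76587985e-01,  1.50616305e+00, -2.06281983e-05,
        1.36069487e+00, -1.21010011e-01]), 'dq': array([ 0.0004215 , -0.00061893, -0.00074718, -0.00253241, -0.00028926,
       -0.0014933 ]), 'effort': array([ 1.15243016e-03, -4.16776478e+01, -2.45811385e+01,  4.68136332e-04,
        1.06119277e-02,  4.43601721e-06]), 'tcp_pos': array([0.15913783, 0.55200085, 0.24443177]), 'ee_rot': array([-3.13975052e+00, -2.03695962e-04,  2.86083711e+00]), 'force': array([ 0.06506616, -0.31248743, -0.32163103]), 'moment': array([-0.04088701,  0.00711458, -0.0298133 ]), 'finger_gap': 0.08571600145238578}
side [[414.92919778   0.         320.12891262]
 [  0.         414.92919778 198.92963291]
 [  0.           0.           1.        ]] [ 0.28991715 -0.7725678   0.90126377] [[ 0.928271   -0.37184287  0.00676947]
 [-0.2540129  -0.6472045  -0.71875154]
 [ 0.27164387  0.66547668 -0.69523406]]
top [[450.66005133   0.         322.66626667]
 [  0.         450.66005133 193.38893442]
 [  0.           0.           1.        ]] [0.46816487 0.00790426 1.41145643] [[ 0.01262796 -0.9999073  -0.00509233]
 [-0.99188847 -0.01188217 -0.12655465]
 [ 0.12648241  0.00664915 -0.99194657]]
```

View pics/side0.png

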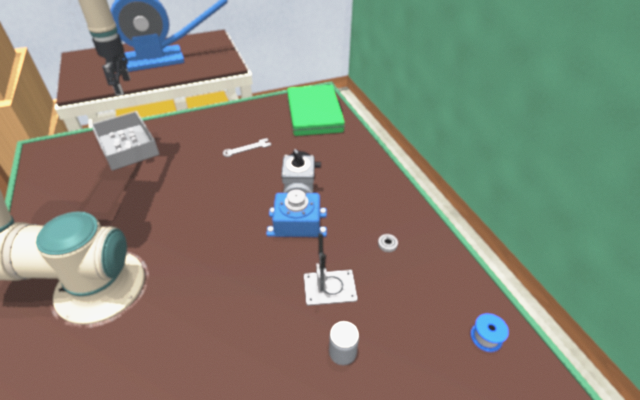

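View pics/top0.png

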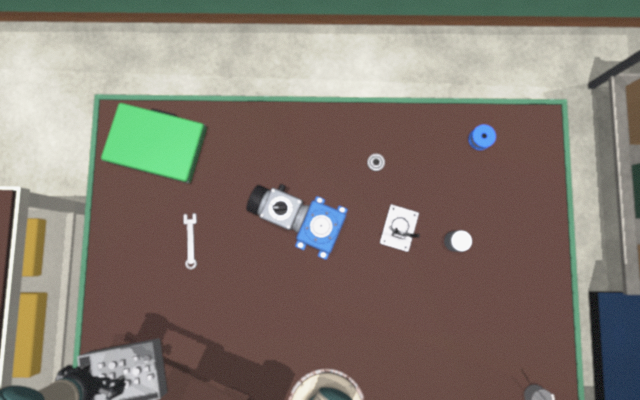

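The side view shows the stub at about (297,200), the dial at (298,158) and the pliers at about (322,260). In the top view the stub is at (321,227), the dial at (281,208) and the pliers at (403,232). Next I'll zoom in.

Run:
```python
import cv2,numpy as np
s=np.load('side0.npz')['p'];t=np.load('top0.npz')['p']
a=cv2.resize(s[140:310,250:370],None,fx=4.6,fy=3.4 and 4.6*0+3.4,interpolation=cv2.INTER_CUBIC)
a=cv2.resize(s[145:315,250:370],(480*5//5*1,680))if 0 else cv2.resize(s[145:308,250:370],None,fx=3.6,fy=3.6,interpolation=cv2.INTER_CUBIC)
cv2.imwrite('pics/s1.png',a)
cv2.imwrite('pics/t1.png',cv2.resize(t[175:265,245:425],None,fx=4.4,fy=4.4,interpolation=cv2.INTER_CUBIC))
```

```text
(no output)
```

View pics/s1.png

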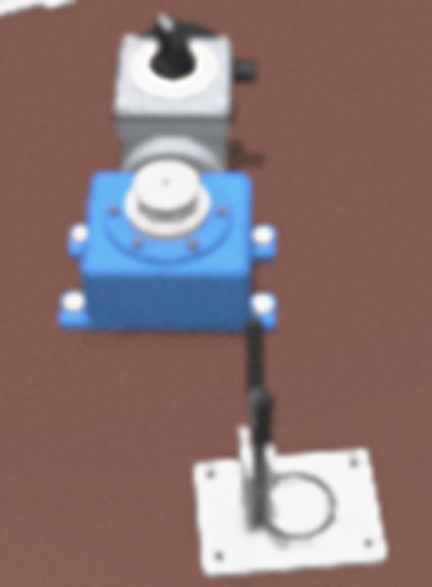

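View pics/t1.png

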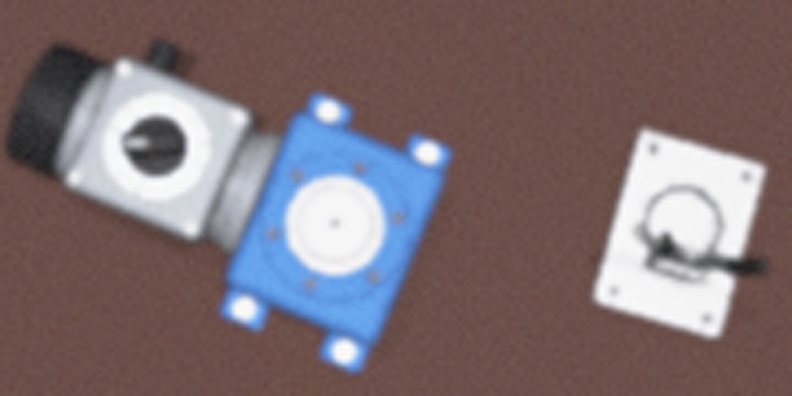

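Run:
```python
from h import *
D={n:np.load(n+'0.npz') for n in('side','top')}
for n in D:
    d=D[n]['d']; X=cloud(n,d); p=D[n]['p']
    print(n,(d==0).mean())
    # coarse: table z, heights
    def reg(name,c,r,z0,z1,rel=None):
        m=(np.hypot(X[...,0]-c[0],X[...,1]-c[1])<r)&(X[...,2]>z0)&(X[...,2]<z1)&(d>0)
        P=X[m]; 
        if len(P): print(name,len(P),'med',np.median(P,0).round(4),'mean',P.mean(0).round(4),'min',P.min(0).round(3),'max',P.max(0).round(3))
    uv={'top':{'stub':(321,226),'dial':(281,208),'pl':(404,233)},'side':{'stub':(297,199),'dial':(298,158),'pl':(322,260)}}[n]
    for k,(u,v) in uv.items(): print(k,X[v,u].round(4),d[v-1:v+2,u-1:u+2].round(3).tolist())
    s=onz('top',321.4,225.8,.113)[:2]; 
    reg('stubtop',s,.035,.108,.13); reg('gearbox',s,.09,.07,.096)
    k=onz('top',280.5,207.8,.15)[:2]; print('s,k',s,k,k-s,np.hypot(*(k-s)))
    reg('box',k,.06,.09,.135);reg('dial',k,.035,.135,.2);reg('dialhi',k,.035,.15,.2)
    q=onz('top',403,233,.15)[:2]; print('q',q); reg('plate',q,.09,.003,.015); reg('hand',q,.07,.1,.22); reg('handhi',q,.07,.155,.22)
    reg('table',q,.2,-.03,.004)
```

```text
side 0.00394921875
stub [5.375e-01 1.000e-04 1.178e-01] [[1.1369999647140503, 1.1339999437332153, 1.1380000114440918], [1.1349999904632568, 1.1260000467300415, 1.1349999904632568], [1.1299999952316284, 1.1319999694824219, 1.1269999742507935]]
dial [0.5853 0.1225 0.1549] [[1.2020000219345093, 1.1920000314712524, 1.187999963760376], [1.2020000219345093, 1.1950000524520874, 1.1890000104904175], [1.1990000009536743, 1.2009999752044678, 1.194000005722046]]
pl [ 0.5113 -0.2446  0.1574] [[0.9290000200271606, 0.9300000071525574, 0.925000011920929], [0.9290000200271606, 0.9290000200271606, 0.9309999942779541], [0.9340000152587891, 0.9359999895095825, 0.9340000152587891]]
stubtop 184 med [0.5411 0.0169 0.1132] mean [0.5412 0.0173 0.1131] min [ 0.517 -0.005  0.109] max [0.566 0.043 0.118]
gearbox 1256 med [0.5449 0.0097 0.0789] mean [0.5433 0.0205 0.08  ] min [ 0.465 -0.053  0.07 ] max [0.619 0.109 0.096]
s,k [0.53965045 0.01906483] [0.5867468  0.13439759] [0.04709635 0.11533276] 0.12457814060851766
box 784 med [0.5782 0.1125 0.1181] mean [0.5822 0.1177 0.1158] min [0.531 0.078 0.09 ] max [0.64
[... 1932 characters left out ...]
 ] min [0.567 0.118 0.135] max [0.605 0.157 0.168]
dialhi 80 med [0.5877 0.1375 0.1618] mean [0.5879 0.1377 0.1615] min [0.579 0.118 0.151] max [0.597 0.157 0.168]
q [ 0.52037165 -0.2090065 ]
plate 1227 med [ 0.5388 -0.2149  0.0077] mean [ 0.5337 -0.214   0.0079] min [ 0.431 -0.298  0.003] max [ 0.61  -0.122  0.015]
hand 92 med [ 0.5183 -0.2284  0.1368] mean [ 0.5191 -0.2203  0.1428] min [ 0.509 -0.248  0.102] max [ 0.536 -0.182  0.181]
handhi 34 med [ 0.5172 -0.2389  0.1751] mean [ 0.5198 -0.2202  0.1731] min [ 0.509 -0.248  0.156] max [ 0.536 -0.182  0.181]
table 9916 med [ 0.5059 -0.2051 -0.    ] mean [ 5.152e-01 -2.091e-01 -2.000e-04] min [ 0.321 -0.407 -0.01 ] max [ 0.72  -0.014  0.004]
```

```bash
python3 - <<'E'
from h import *
D={n:np.load(n+'0.npz') for n in('side','top')}
win={'top':{'stub':(305,210,337,242),'dial':(268,195,294,221)},'side':{'stub':(282,185,313,213),'dial':(282,150,316,174)}}
for n in D:
    p=D[n]['p'];X=cloud(n,D[n]['d']);g=p.astype(int);
    for k,(a,b,c,e) in win[n].items():
        w=g[b:e,a:c];s=w.max(2)-w.min(2);print(n,k)
        Z=X[b:e,a:c,2]
        if k=='stub':
            m=((s<45)&(w.min(2)>150)&(Z>.103)).astype(np.uint8)
            cs,_=cv2.findContours(m,0,1);cc=max(cs,key=cv2.contourArea);hull=cv2.fitEllipse(cc);print(hull,cv2.contourArea(cc))
            u,v=hull[0][0]+a,hull[0][1]+b
            print('  (u,v)',u,v,onz(n,u,v,.113), 'cloud mean',X[b:e,a:c][m>0].mean(0))
        else:
            for nm,m in(('dark',(w.max(2)<90)&(Z>.125)),('hi',(Z>.152)&(Z<.175))):
                yy,xx=np.nonzero(m);P=X[b:e,a:c][m]; Q=np.array([onz(n,x+a,y+b,.163)[:2] for x,y in zip(xx,yy)])
                ev,V=np.linalg.eigh(np.cov(Q.T)); print(nm,m.sum(),Q.mean(0).round(4),'range',Q.min(0).round(3),Q.max(0).round(3),'ang',np.degrees(np.arctan2(V[1,1],V[0,1])),np.sqrt(ev)*12**.5)
            m=((s<40)&(w.min(2)>205)); cs,_=cv2.findContours(m.astype(np.uint8),0,1);cc=max(cs,key=cv2.contourArea);f=cv2.fitEllipse(cv2.convexHull(cc));print('white',f,onz(n,f[0][0]+a,f[0][1]+b,.122))
# handles
for n in D:
    X=cloud(n,D[n]['d']);p=D[n]['p'];q=np.array([.52,-.215])
    m=(np.hypot(X[...,0]-q[0],X[...,1]-q[1])<.07)&(X[...,2]>.125)&(X[...,2]<.19)
    yy,xx=np.nonzero(m);P=X[m]
    ev,V=np.linalg.eigh(np.cov(P[:,:2].T));V=V[:,1];ev=np.sqrt(ev);print(n,'handles',len(P),P.mean(0),np.degrees(np.arctan2(V[1],V[0])),ev)
    t=(P[:,:2]-q)@V; 
    for lo,hi in((.125,.14),(.14,.155),(.155,.17),(.17,.185)):
        k=(P[:,2]>lo)&(P[:,2]<hi)
        for s in(t<0,t>0):
            if (k&s).any():print(lo,P[k&s].mean(0).round(4),(k&s).sum())
E
python3 - <<'E'
import cv2,numpy as np
t=np.load('top0.npz')['p']
cv2.imwrite('pics/t2.png',cv2.resize(t[200:256,376:426],None,fx=10,fy=10,interpolation=cv2.INTER_CUBIC))
s=np.load('side0.npz')['p']
cv2.imwrite('pics/s2.png',cv2.resize(s[225:310,300:362],None,fx=7,fy=7,interpolation=cv2.INTER_CUBIC))
E
```

```text
side stub
((14.284098625183105, 11.313972473144531), (13.178084373474121, 17.493364334106445), 89.91373443603516) 177.5
  (u,v) 296.2840986251831 196.31397247314453 [0.54073638 0.01550568 0.113     ] cloud mean [0.53968889 0.01228715 0.1163633 ]
side dial
dark 113 [0.579  0.1071] range [0.56  0.079] [0.596 0.144] ang 72.80573495293591 [0.02584888 0.05955773]
hi 61 [0.5874 0.129 ] range [0.578 0.104] [0.597 0.153] ang 95.88055139937559 [0.01679925 0.04770675]
white ((16.083110809326172, 16.455846786499023), (30.580642700195312, 36.98862075805664), 13.425948143005371) [0.58512752 0.12436885 0.122     ]
top stub
((15.499709129333496, 15.523075103759766), (16.545467376708984, 16.737932205200195), 43.168739318847656) 214.5
  (u,v) 320.4997091293335 225.52307510375977 [0.54041467 0.02166653 0.113     ] cloud mean [0.53955876 0.02133583 0.12947311]
top dial
dark 89 [0.5855 0.1323] range [0.571 0.118] [0.599 0.148] ang 154.70619986299826 [0.02644785 0.02881816]
hi 77 [0.5881 0.1375] range [0.579 0.118] [0.596 0.157] ang 97.08344781148878 [0.01455216 0.04139888]
white ((13.405267715454102, 13
[... 152 characters left out ...]
354  0.1543428 ] 73.21811233166461 [0.00332026 0.02680666]
0.125 [ 0.5156 -0.2409  0.1324] 15
0.125 [ 0.5286 -0.1969  0.1322] 23
0.14 [ 0.5146 -0.2431  0.1472] 16
0.14 [ 0.5292 -0.1939  0.1467] 26
0.155 [ 0.5138 -0.2454  0.1626] 17
0.155 [ 0.5308 -0.1913  0.1623] 27
0.17 [ 0.5134 -0.247   0.1756] 19
0.17 [ 0.5307 -0.1881  0.175 ] 19
top handles 56 [ 0.51843885 -0.22278007  0.16018293] 74.23306795009448 [0.00333547 0.025411  ]
0.125 [ 0.5152 -0.2334  0.1322] 10
0.125 [ 0.5235 -0.1916  0.1368] 2
0.14 [ 0.5138 -0.2363  0.1487] 8
0.14 [ 0.5243 -0.191   0.1498] 2
0.155 [ 0.514  -0.2386  0.1628] 7
0.155 [ 0.5277 -0.1897  0.1666] 1
0.17 [ 0.5134 -0.2434  0.1759] 14
0.17 [ 0.5302 -0.1848  0.1764] 12
```

View pics/t2.png

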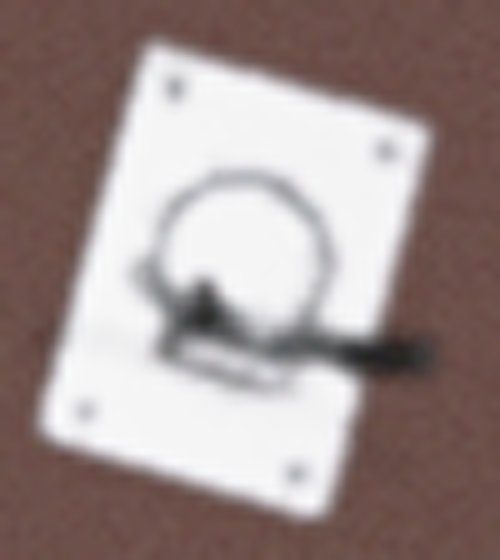

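View pics/s2.png

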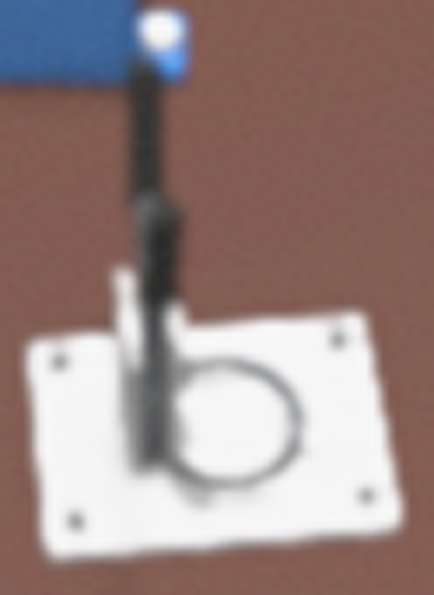

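The views agree in x to within 1–3 mm. In y they differ by about 5 mm, which looks like calibration bias, so I use the mean. The dial is at about (0.5875, 0.133) with its bar at 96°. I'll move above it and check against the fingers.

```bash
python3 -m jog '{"linear":[[3.5,-3.4,0],[7,-7,0],[10.5,-10.5,0],[14,-14,0],[18,-17.5,0],[21.5,-21,0],[25,-24.5,0],[28.5,-28,-0.5],[32,-31.5,-1],[36,-35,-1.5],[39.5,-38.5,-2],[42.9,-41.9,-2.5]],"roll":[-5.6,-11.2,-16.8,-22.4,-28,-33.6,-39.2,-44.8,-50.4,-56,-61.7,-67.4],"fingers":[-1,-1,-1,-1,-1,-1,-1,-1,-1,-1,-1,-1]}' 30
python3 -m jog '{"linear":[[0,0,0],[0,0,0]],"roll":[0,0],"fingers":[-0.2,-0.2]}'
python3 - <<'E'
from h import *
s=state();print(s['clock'],s['tcp_pos'],s['ee_rot'],s['force'],s['finger_gap'])
for n in('side','top'):
    p,d=get_image(n); np.savez(f'{n}1.npz',p=p,d=d); u,v=proj(n,s['tcp_pos']).astype(int);print(n,u,v)
    cv2.imwrite(f'pics/{n}1.png',cv2.resize(p[max(v-35,0):v+45,u-40:u+40],None,fx=7,fy=7,interpolation=cv2.INTER_CUBIC))
E
```

```text
clock: 1.3
tcp_pos: [0.5872, 0.134, 0.22]
ee_rot: [-3.141, -0.0, 1.68]
force: [1.0, 1.3, -0.7]
finger_gap: 0.0853
clock: 1.5
tcp_pos: [0.5863, 0.1347, 0.2195]
ee_rot: [-3.139, -0.0, 1.682]
force: [-0.5, 0.2, -0.5]
finger_gap: 0.059
1.5 [0.58628074 0.13467619 0.21948421] [-3.13917111e+00 -4.95552757e-04  1.68248363e+00] [-0.4941819   0.20040385 -0.47357394] 0.05898703096441311
side 296 137
top 277 205
```

View pics/side1.png

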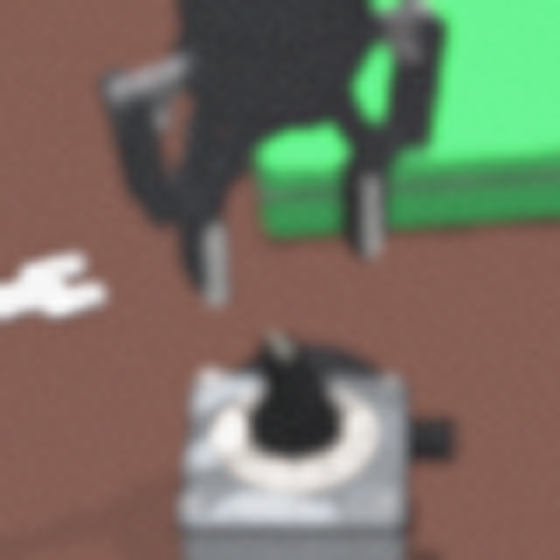

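View pics/top1.png

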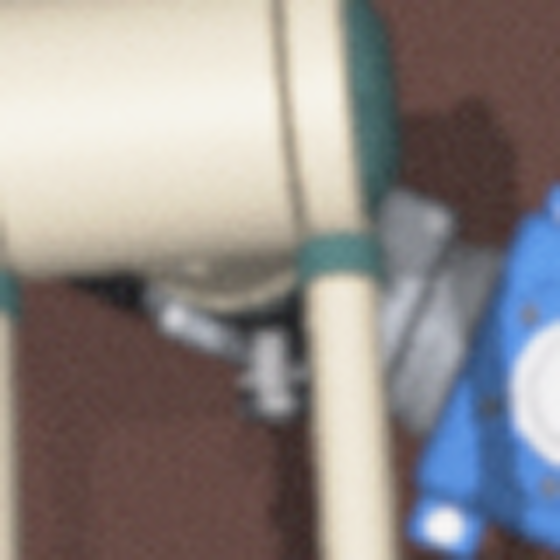

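Run:
```python
from h import *
z=np.load('side1.npz');X=cloud('side',z['d']);c=np.array([.5863,.1347])
m=(np.hypot(X[...,0]-c[0],X[...,1]-c[1])<.06)&(X[...,2]>.19)&(X[...,2]<.235)
v,u=np.nonzero(m);P=X[m]
for s in (u<297,u>=297):
    Q=P[s]; print(len(Q),Q.mean(0).round(4),Q.min(0).round(4),Q.max(0).round(4))
    o=np.argsort(v[s])[::-1][:14]; print(np.c_[u[s],v[s]][o].tolist(),Q[o].round(4).tolist())
print(proj('side',[.5863,.1347,.21]),proj('side',[.5863,.1237,.21]))
```

```text
37 [0.5514 0.1229 0.2249] [0.5438 0.1167 0.2114] [0.5584 0.1335 0.2341]
[[288, 144], [287, 144], [286, 144], [288, 143], [287, 143], [286, 143], [285, 143], [288, 142], [287, 142], [286, 142], [285, 142], [284, 142], [288, 141], [287, 141]] [[0.5579, 0.1229, 0.2117], [0.5546, 0.1215, 0.2136], [0.5525, 0.1243, 0.2122], [0.5577, 0.1219, 0.2158], [0.5541, 0.1194, 0.2185], [0.5519, 0.1214, 0.2177], [0.5517, 0.1307, 0.2114], [0.557, 0.119, 0.2214], [0.554, 0.1184, 0.2226], [0.5514, 0.1191, 0.2228], [0.5495, 0.1226, 0.221], [0.5459, 0.1197, 0.2238], [0.5573, 0.1193, 0.2245], [0.5542, 0.1185, 0.2258]]
43 [0.6203 0.1338 0.2237] [0.616  0.1257 0.211 ] [0.63   0.1467 0.2339]
[[308, 138], [309, 137], [308, 137], [307, 137], [309, 136], [308, 136], [307, 136], [306, 136], [310, 135], [309, 135], [308, 135], [307, 135], [306, 135], [305, 135]] [[0.6187, 0.1275, 0.213], [0.6216, 0.1269, 0.216], [0.6191, 0.1284, 0.2157], [0.6171, 0.1311, 0.2144], [0.6229, 0.1303, 0.2168], [0.6187, 0.127, 0.2201], [0.6177, 0.1325, 0.2168], [0.6175, 0.1405, 0.2115], [0.6263, 0.1315, 0.2186], [0.6231, 0.1308, 0.2199], [0.619, 0.1277, 0.223], [0.6172, 0.131, 0.2213], [0.6174, 0.1398, 0.2154], [0.6168, 0.1467, 0.211]]
[296.29287626 139.9331149 ] [297.60832074 142.11196184]
```

```bash
python3 -m jog '{"linear":[[0.1,-0.1,-2],[0.1,-0.1,-4],[0.1,-0.1,-5.2],[0.1,-0.1,-6],[0.1,-0.1,-6],[0.1,-0.1,-6]],"roll":[0,0,0,0,0,0],"fingers":[-0.2,-0.2,-0.2,-0.2,-0.2,-0.2]}'
python3 -m jog '{"linear":[[0,0,0],[0,0,0],[0,0,0],[0,0,0],[0,0,0],[0,0,0]],"roll":[0,0,0,0,0,0],"fingers":[0.2,0.4,0.6,0.8,1,1]}' 20
```

```text
clock: 2.2
tcp_pos: [0.5874, 0.1351, 0.1613]
ee_rot: [3.14, -0.0, 1.685]
force: [1.1, -0.1, -0.1]
finger_gap: 0.0512
clock: 2.8
tcp_pos: [0.589, 0.1348, 0.1615]
ee_rot: [3.137, 0.0, 1.684]
force: [5.5, 0.8, 1.8]
finger_gap: 0.0132
```

```bash
python3 -m jog '{"linear":[[0.1,0,0],[0.1,0,0],[0.1,0,0],[0.1,0,0],[0.1,0,0],[0.1,0,0],[0.1,0,0]],"roll":[5,10,15,20,25,30,30],"fingers":[1,1,1,1,1,1,1]}'
python3 -c "
from h import *
s=state();print(s['moment'],s['force'],s['ee_rot'],s['q'])"
```

```text
clock: 3.5
tcp_pos: [0.5906, 0.1353, 0.1615]
ee_rot: [3.136, 0.002, 2.209]
force: [6.6, 1.9, 0.6]
finger_gap: 0.0134
[ 0.32632288 -0.9758628   0.02626383] [6.5598897  1.91297764 0.59985078] [3.13612736e+00 2.17252575e-03 2.20931366e+00] [ 1.09954475e-01  3.74535133e-01  1.57232800e+00  9.48393489e-04
  1.18891463e+00 -5.28919675e-01]
```

```bash
python3 -m jog '{"linear":[[0.1,0,0],[0.1,0,0],[0.1,0,0],[0.1,0,0]],"roll":[5,10,15,15],"fingers":[1,1,1,1]}'
python3 -c "
from h import *
s=state();print(s['moment'],s['force'],s['ee_rot'],s['q'])"
python3 -m jog '{"linear":[[0,0,0],[0,0,0],[0,0,0],[0,0,0]],"roll":[5,10,15,15],"fingers":[1,1,1,1]}'
python3 -c "
from h import *
s=state();print(s['moment'],s['force'],s['ee_rot'],s['q'])"
```

```text
clock: 3.9
tcp_pos: [0.5913, 0.1359, 0.1615]
ee_rot: [3.136, 0.002, 2.471]
force: [5.7, 3.0, 1.8]
finger_gap: 0.0133
[ 0.47269255 -0.90718998  0.04206406] [5.70194203 2.98584005 1.78404735] [3.13646464e+00 2.31470546e-03 2.47093333e+00] [ 0.11004014  0.37585371  1.57025359  0.00216922  1.19023278 -0.79090325]
clock: 4.3
tcp_pos: [0.5917, 0.1365, 0.1615]
ee_rot: [3.136, 0.004, 2.733]
force: [6.5, 4.0, 0.6]
finger_gap: 0.0134
[ 0.74641717 -1.01998229 -0.03218392] [6.47115801 3.95181    0.63225045] [3.13561242 0.00400731 2.73259169] [ 0.11034167  0.37600556  1.56989309  0.00345103  1.1892491  -1.05274037]
```

```bash
python3 -m jog '{"linear":[[0,0,0],[0,0,0],[0,0,0],[0,0,0]],"roll":[4,8,8,8],"fingers":[1,1,1,1]}'
python3 -c "
from h import *
s=state();print(s['moment'],s['force'],s['ee_rot'],s['q'])"
python3 -m jog '{"linear":[[0,0,0],[0,0,0],[0,0,0],[0,0,0]],"roll":[4,8,8,8],"fingers":[1,1,1,1]}'
python3 -c "
from h import *
s=state();print(s['moment'],s['force'],s['ee_rot'],s['q'])
p,d=get_image('side');cv2.imwrite('pics/side2.png',cv2.resize(p[120:190,260:340],None,fx=7,fy=7,interpolation=cv2.INTER_CUBIC))"
```

```text
clock: 4.7
tcp_pos: [0.5922, 0.1365, 0.1617]
ee_rot: [3.135, 0.005, 2.866]
force: [7.2, 2.8, 0.1]
finger_gap: 0.0136
[ 0.63806503 -1.18315605 -1.30227778] [7.16914369 2.81835242 0.06098458] [3.13515951 0.00543942 2.86633849] [ 0.10976202  0.37601937  1.56957558  0.00422418  1.18854348 -1.1873587 ]
clock: 5.1
tcp_pos: [0.5923, 0.1365, 0.1618]
ee_rot: [3.134, 0.006, 2.998]
force: [7.3, 4.2, 0.9]
finger_gap: 0.0134
[ 0.55736014 -1.17403107 -3.54123437] [7.2591889  4.24665137 0.93049227] [3.13427576 0.00579291 2.99834937] [ 0.10878957  0.37585758  1.56943618  0.00607917  1.18887076 -1.32102947]
```

View pics/side2.png

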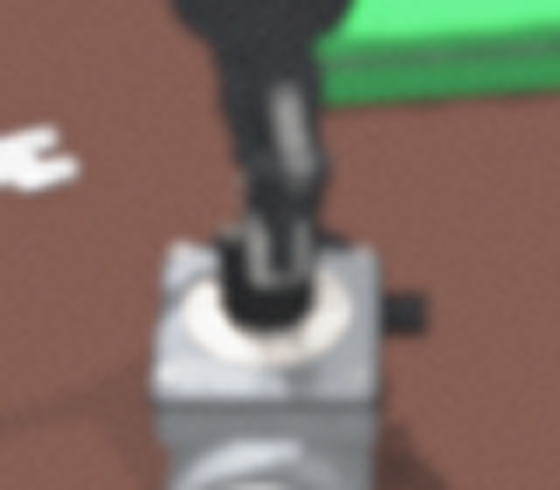

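Dial stop reached: the reaction moment jumped to 3.5 N m after about 66°. Opening, rising clear and checking the dial.

```bash
python3 -m jog '{"linear":[[0,0,0],[0,0,0],[0,0,0],[0,0,3],[0,0,7],[0,0,11]],"roll":[0,0,0,0,0,0],"fingers":[0.5,0,-0.4,-0.4,-0.7,-1]}'
python3 -c "
from h import *
s=state();print(s['moment'],s['force'],s['ee_rot'],s['q'])
p,d=get_image('side');cv2.imwrite('pics/side3.png',cv2.resize(p[120:190,260:340],None,fx=7,fy=7,interpolation=cv2.INTER_CUBIC))"
```

```text
clock: 5.75
tcp_pos: [0.5875, 0.1343, 0.2707]
ee_rot: [-3.14, -0.005, 3.011]
force: [0.7, 0.3, 0.5]
finger_gap: 0.0841
[-0.0176915  -0.02093027  0.01141664] [0.67627492 0.3006296  0.5353002 ] [-3.14008124 -0.00462754  3.01098549] [ 1.09572075e-01  3.08139411e-01  1.39556764e+00 -3.70281499e-04
  1.44273985e+00 -1.33057240e+00]
```

View pics/side3.png

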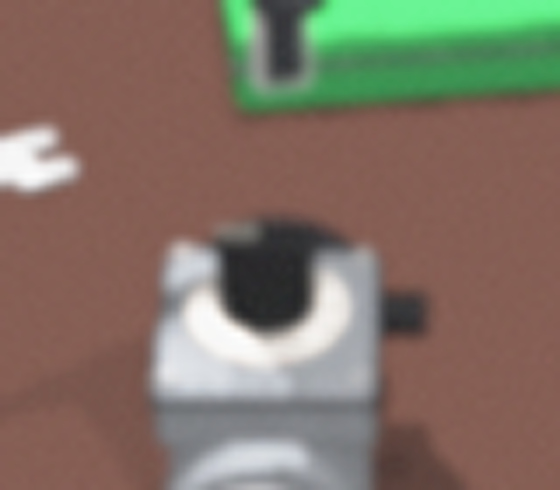

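The dial pointer now points left, at crop (240,232), which is along the drive's −x. That is consistent with the stop. Next I'll move above the pliers; the estimated grip is (0.522, −0.214) with the handle line at 74°.

```bash
python3 -m jog '{"linear":[[-0.8,-4.3,0],[-1.6,-8.7,0],[-2.4,-13,0],[-3.2,-17.4,0],[-4,-21.7,0],[-4.8,-26,0],[-5.6,-30.4,0],[-6.4,-34.7,0],[-6.4,-34.7,0],[-6.4,-34.7,0],[-6.4,-34.7,0]],"roll":[-2,-4,-6,-8,-8.7,-8.7,-8.7,-8.7,-8.7,-8.7,-8.7],"fingers":[-1,-1,-1,-1,-1,-1,-1,-1,-1,-1,-1]}'
python3 - <<'E'
from h import *
s=state();print(s['clock'],s['tcp_pos'],s['ee_rot'],s['force'],s['finger_gap'])
for n in('side','top'):
    p,d=get_image(n); np.savez(f'{n}4.npz',p=p,d=d)
p=np.load('side4.npz')['p'];cv2.imwrite('pics/side4.png',cv2.resize(p[185:305,270:370],None,fx=5,fy=5,interpolation=cv2.INTER_CUBIC))
p=np.load('top4.npz')['p'];cv2.imwrite('pics/top4.png',cv2.resize(p[175:265,245:425],None,fx=4.4,fy=4.4,interpolation=cv2.INTER_CUBIC))
E
```

```text
clock: 6.9
tcp_pos: [0.5247, -0.2112, 0.2702]
ee_rot: [3.14, -0.002, 2.86]
force: [-0.4, -0.5, 0.1]
finger_gap: 0.0851
6.9 [ 0.52472008 -0.21117886  0.27020335] [ 3.14049404e+00 -1.69780447e-03  2.85957138e+00] [-0.36207678 -0.49324878  0.14058195] 0.08507265922825497
```

View pics/side4.png

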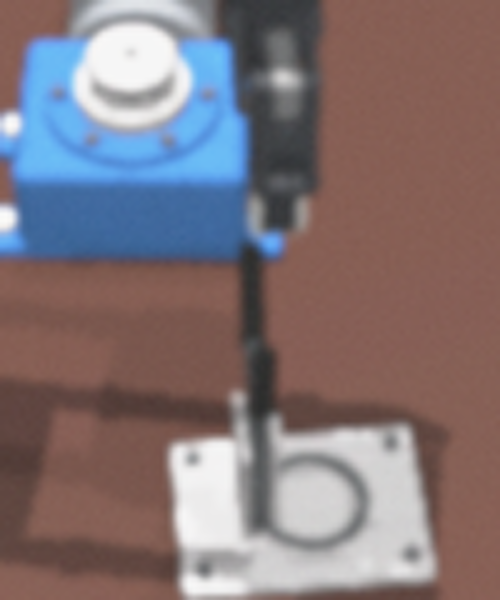

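View pics/top4.png

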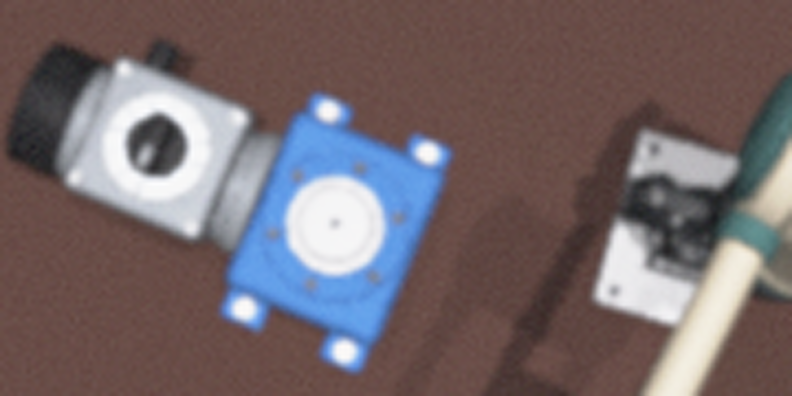

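Run:
```python
from h import *
z=np.load('top4.npz');p=z['p'];X=cloud('top',z['d'])
for k,lim in (('top4',.152),('top0',.152)):
    z=np.load(k+'.npz');p=z['p'];X=cloud('top',z['d'])
    m=(np.hypot(X[...,0]-.587,X[...,1]-.135)<.035)&(X[...,2]>lim)&(X[...,2]<.18)
    Q=X[m][:,:2];ev,V=np.linalg.eigh(np.cov(Q.T));print(k,m.sum(),Q.mean(0),np.degrees(np.arctan2(V[1,1],V[0,1])),np.sqrt(ev*12))
    zz=X[196:222,268:294,2]; print((zz[::1]>lim).astype(int)) if k=='top4' else 0
a=[np.load(k+'.npz')['p'][192:226,263:299] for k in('top0','top4')]
cv2.imwrite('pics/d.png',cv2.resize(np.hstack(a),None,fx=10,fy=10,interpolation=cv2.INTER_CUBIC))
# finger pos in side
z=np.load('side4.npz');X=cloud('side',z['d']);m=(np.hypot(X[...,0]-.5247,X[...,1]+.2112)<.07)&(X[...,2]>.255)&(X[...,2]<.28)
P=X[m];v,u=np.nonzero(m);print(len(P),P.mean(0),P.min(0),P.max(0),u.min(),u.max(),v.min(),v.max())
```

```text
top4 76 [0.58791258 0.13778533] 157.99181183406802 [0.01459482 0.04113609]
[[0 0 0 0 0 0 0 0 0 0 0 0 0 0 0 0 0 0 0 0 0 0 0 0 0 0]
 [0 0 0 0 0 0 0 0 0 0 0 0 0 0 0 0 0 0 0 0 0 0 0 0 0 0]
 [0 0 0 0 0 0 0 0 0 0 0 0 0 0 0 0 0 0 0 0 0 0 0 0 0 0]
 [0 0 0 0 0 0 0 0 0 0 0 0 0 0 0 0 0 0 0 0 0 0 0 0 0 0]
 [0 0 0 0 0 0 0 0 0 0 0 0 1 1 0 0 0 0 0 0 0 0 0 0 0 0]
 [0 0 0 0 0 0 0 0 0 0 0 1 1 1 1 1 0 0 0 0 0 0 0 1 0 0]
 [0 0 0 0 0 0 0 0 0 0 0 1 1 1 1 1 0 0 0 0 0 0 0 0 0 0]
 [0 0 0 0 0 0 0 0 0 0 1 1 1 1 1 1 0 0 0 0 0 0 0 0 0 0]
 [0 0 0 0 0 0 0 0 0 0 1 1 1 1 1 1 0 0 0 0 0 0 0 0 0 0]
 [0 0 0 0 0 0 0 0 0 1 1 1 1 1 1 0 0 0 0 0 0 0 0 0 0 0]
 [0 0 0 0 0 0 0 0 0 1 1 1 1 1 1 0 0 0 0 0 0 0 0 0 0 0]
 [0 0 0 0 0 0 0 0 0 1 1 1 1 1 0 0 0 0 0 0 0 0 0 0 0 0]
 [0 0 0 0 0 0 0 0 1 1 1 1 1 1 0 0 0 0 0 0 0 0 0 0 0 0]
 [0 0 0 0 0 0 0 0 1 1 1 1 1 0 0 0 0 0 0 0 0 0 0 0 0 0]
 [0 0 0 0 0 0 0 1 1 1 1 1 1 0 0 0 0 0 0 0 0 0 0 0 0 0]
 [0 0 0 0 0 0 0 1 1 1 1 1 0 0 0 0 0 0 0 0 0 0 0 0 0 0]
 [0 0 0 0 0 0 1 1 1 1 1 1 0 0 0 0 0 0 0 0 0 0 0 0 0 0]
 [0 0 0 0 0 0 0 1 1 1 1 1 0 0 0 0 0 0 0 0 0 0 0 0 0 0]
 [0 0 0 0 0 0 0 0 0 1 1 0 0 0 0 0 0 0 0 0 0 0 0 0 0 0]
 [0 0 0 0 0 0 0 0 0 0 0 0 0 0 0 0 0 0 0 0 0 0 0 0 0 0]
 [0 0 0 0 0 0 0 0 0 0 0 0 0 0 0 0 0 0 0 0 0 0 0 0 0 0]
 [0 0 0 0 0 0 0 0 0 0 0 0 0 0 0 0 0 0 0 0 0 0 0 0 0 0]
 [0 0 0 0 0 0 0 0 0 0 0 0 0 0 0 0 0 0 0 0 0 0 0 0 0 0]
 [0 0 0 0 0 0 0 0 0 0 0 0 0 0 0 0 0 0 0 0 0 0 0 0 0 0]
 [0 0 0 0 0 0 0 0 0 0 0 0 0 0 0 0 0 0 0 0 0 0 0 0 0 0]
 [0 0 0 0 0 0 0 0 0 0 0 0 0 0 0 0 0 0 0 0 0 0 0 0 0 0]]
top0 77 [0.58817523 0.13758936] 97.18099801134593 [0.01450321 0.04142422]
20 [ 0.51326541 -0.24571396  0.27478222] [ 0.50163298 -0.26620164  0.26840348] [ 0.53548411 -0.16861578  0.27965045] 319 330 198 231
```

View pics/d.png

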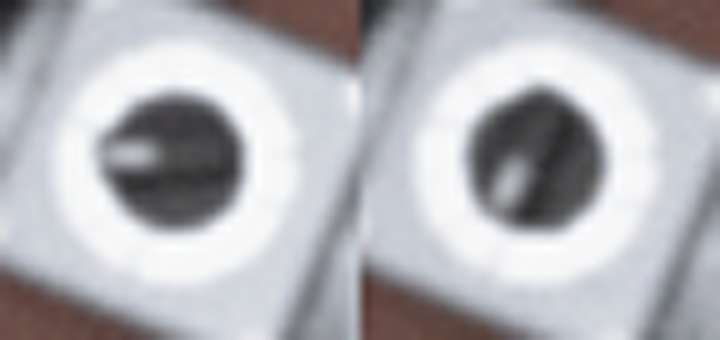

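The dial bar now lies at 158°, which is exactly the drive's −x axis, so it is at the off stop. Descending part-way over the handles and checking alignment.

```bash
python3 -m jog '{"linear":[[-0.1,-0.2,-2],[-0.1,-0.2,-4],[-0.1,-0.2,-6.5],[-0.1,-0.2,-7.5],[-0.1,-0.2,-7.5]],"roll":[0,0,0,0,0],"fingers":[-1,-1,-1,-1,-1]}'
python3 - <<'E'
from h import *
s=state();print(s['clock'],s['tcp_pos'],s['ee_rot'],s['force'],s['finger_gap'])
for n in('side','top'):
    p,d=get_image(n); np.savez(f'{n}5.npz',p=p,d=d)
p=np.load('side5.npz')['p'];cv2.imwrite('pics/side5.png',cv2.resize(p[195:300,290:360],None,fx=5.6,fy=5.6,interpolation=cv2.INTER_CUBIC))
p=np.load('top5.npz')['p'];cv2.imwrite('pics/top5.png',cv2.resize(p[195:265,365:445],None,fx=7,fy=7,interpolation=cv2.INTER_CUBIC))
for n in('side','top'):
    X=cloud(n,np.load(n+'5.npz')['d']);m=(np.hypot(X[...,0]-.523,X[...,1]+.2135)<.07)&(X[...,2]>.14)&(X[...,2]<.23)
    v,u=np.nonzero(m);P=X[m];dy=np.array([.279,.960]);t=(P[:,:2]-[.523,-.2135])@dy;w=(P[:,:2]-[.523,-.2135])@[.960,-.279]
    for lo in np.arange(.14,.22,.01):
        k=(P[:,2]>lo)&(P[:,2]<=lo+.01);print(n,round(lo,2),k.sum(),[(round(1e3*t[k&q].min()),round(1e3*t[k&q].max()),round(1e3*w[k&q].min()),round(1e3*w[k&q].mean(),1),round(1e3*w[k&q].max())) for q in(t<0,t>0) if (k&q).any()])
E
```

```text
clock: 7.5
tcp_pos: [0.5235, -0.2129, 0.1943]
ee_rot: [3.141, -0.003, 2.861]
force: [-0.3, -0.3, -0.1]
finger_gap: 0.0855
7.5 [ 0.52349875 -0.21286508  0.19427448] [ 3.14063781 -0.00347673  2.86060601] [-0.30703464 -0.33382359 -0.10661946] 0.08547577140272834
side 0.14 19 [(-32, -27, -6, np.float64(-1.3), 5), (19, 23, -6, np.float64(-5.2), -4)]
side 0.15 17 [(-34, -28, -7, np.float64(-1.6), 5), (22, 25, -6, np.float64(-5.4), -4)]
side 0.16 14 [(-36, -33, -5, np.float64(-0.3), 4), (25, 26, -6, np.float64(-6.0), -6)]
side 0.17 11 [(-38, -35, -5, np.float64(-1.3), 4), (25, 26, -6, np.float64(-6.0), -6)]
side 0.18 0 []
side 0.19 4 [(-53, -47, -7, np.float64(0.8), 11)]
side 0.2 26 [(-57, -46, -9, np.float64(-0.2), 11)]
side 0.21 21 [(-58, -47, -9, np.float64(0.1), 7)]
top 0.14 0 []
top 0.15 1 [(27, 27, -8, np.float64(-8.4), -8)]
top 0.16 0 []
top 0.17 0 []
top 0.18 0 []
top 0.19 1 [(50, 50, -9, np.float64(-8.6), -9)]
top 0.2 1 [(45, 45, -10, np.float64(-10.4), -10)]
top 0.21 1 [(43, 43, -10, np.float64(-10.2), -10)]
```

View pics/side5.png

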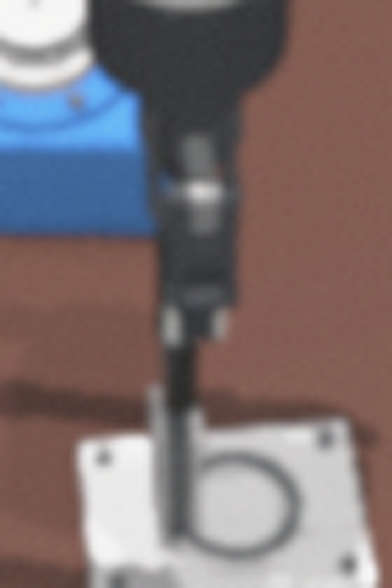

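View pics/top5.png

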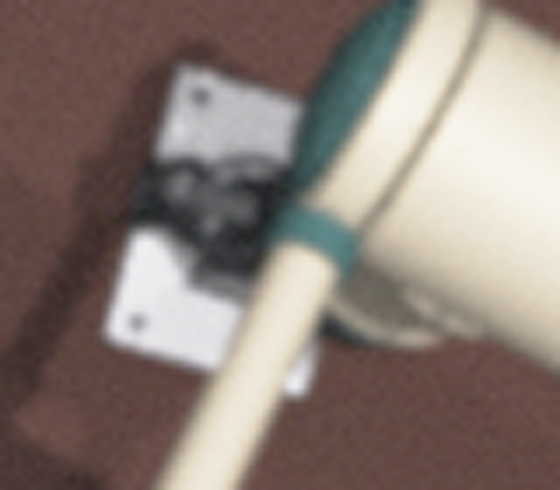

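The fingers straddle the handles, with the near handle's outer face about 37 mm from centre. I'll shift 1 mm, descend and squeeze gradually.

```bash
python3 -m jog '{"linear":[[-0.1,-0.1,-1.5],[-0.1,-0.1,-3],[-0.1,-0.1,-4.4],[-0.1,-0.1,-4.4],[-0.1,-0.1,-4.4]],"roll":[0,0,0,0,0],"fingers":[-1,-1,-1,-1,-1]}'
python3 -m jog '{"linear":[[0,0,0],[0,0,0],[0,0,0],[0,0,0],[0,0,0]],"roll":[0,0,0,0,0],"fingers":[-0.7,-0.5,-0.3,-0.2,-0.2]}' 50
```

```text
clock: 8.1
tcp_pos: [0.5239, -0.2156, 0.1529]
ee_rot: [-3.141, 0.002, 2.859]
force: [0.4, 0.4, -0.7]
finger_gap: 0.0856
clock: 8.6
tcp_pos: [0.5241, -0.2156, 0.1531]
ee_rot: [-3.141, 0.003, 2.859]
force: [0.1, 1.3, 5.9]
finger_gap: 0.0513
```

```bash
python3 -m jog '{"linear":[[0,0,0],[0,0,0],[0,0,0],[0,0,0],[0,0,0],[0,0,0]],"roll":[0,0,0,0,0,0],"fingers":[0,0.2,0.4,0.6,0.8,1]}' 50
python3 - <<'E'
from h import *
s=state();print(s['clock'],s['tcp_pos'],s['ee_rot'],s['force'],s['moment'],s['finger_gap'])
for n in('side','top'):
    p,d=get_image(n); np.savez(f'{n}6.npz',p=p,d=d)
p=np.load('side6.npz')['p'];cv2.imwrite('pics/side6.png',cv2.resize(p[195:300,290:360],None,fx=5.6,fy=5.6,interpolation=cv2.INTER_CUBIC))
E
```

```text
clock: 9.2
tcp_pos: [0.5256, -0.2125, 0.1544]
ee_rot: [3.135, 0.005, 2.857]
force: [2.1, 6.4, 12.5]
finger_gap: 0.0265
9.2 [ 0.52563834 -0.21246925  0.15440419] [3.13467384 0.00504412 2.85709737] [ 2.08238668  6.3623278  12.47734635] [ 2.15058957 -0.48806954  0.00498254] 0.026503029283668683
```

View pics/side6.png

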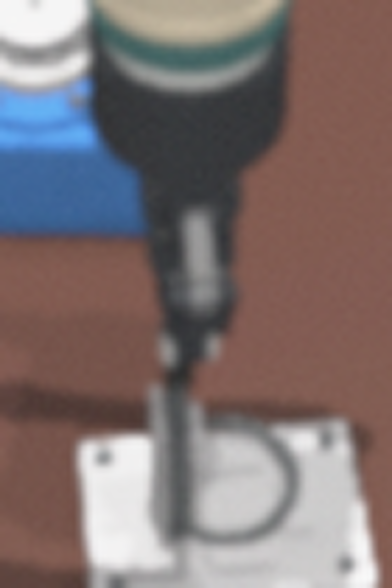

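```bash
python3 -m jog '{"linear":[[0,0,0],[0,0,0]],"roll":[0,0],"fingers":[1,1]}'
python3 - <<'E'
from h import *
for n in('side',):
  for k in('5','6'):
    X=cloud(n,np.load(n+k+'.npz')['d']);m=(np.hypot(X[...,0]-.523,X[...,1]+.2135)<.07)&(X[...,2]>.09)&(X[...,2]<.23)
    P=X[m];dy=np.array([.279,.960]);t=(P[:,:2]-[.523,-.2135])@dy;w=(P[:,:2]-[.523,-.2135])@[.960,-.279]
    for lo in np.arange(.09,.22,.01):
        q=(P[:,2]>lo)&(P[:,2]<=lo+.01);print(k,round(lo,2),q.sum(),np.sort((1e3*t[q]).round()).astype(int).tolist())
E
```

```text
clock: 9.5
tcp_pos: [0.5256, -0.2125, 0.1544]
ee_rot: [3.135, 0.005, 2.857]
force: [1.7, 7.2, 13.7]
finger_gap: 0.0264
5 0.09 8 [-17, -16, -16, -15, -14, -13, -12, 11]
5 0.1 6 [-21, -19, -19, 10, 10, 11]
5 0.11 13 [-27, -27, -25, -25, -24, 8, 8, 9, 11, 13, 13, 13, 14]
5 0.12 20 [-28, -27, -27, -27, -27, -26, -26, -26, -25, -25, -25, -24, -23, 14, 15, 15, 17, 18, 19, 19]
5 0.13 19 [-30, -29, -29, -29, -28, -28, -28, -27, -27, -26, -26, -25, 17, 18, 18, 18, 19, 20, 22]
5 0.14 19 [-32, -32, -32, -32, -31, -31, -30, -29, -29, -28, -28, -27, -27, 19, 19, 21, 22, 22, 23]
5 0.15 17 [-34, -34, -33, -33, -33, -33, -32, -32, -31, -29, -28, 22, 23, 23, 24, 24, 25]
5 0.16 14 [-36, -36, -35, -35, -34, -34, -34, -34, -34, -33, -33, 25, 25, 26]
5 0.17 11 [-38, -37, -37, -37, -36, -36, -36, -36, -35, 25, 26]
5 0.18 0 []
5 0.19 4 [-53, -50, -49, -47]
5 0.2 26 [-57, -57, -56, -56, -56, -55, -55, -55, -55, -55, -55, -54, -53, -53, -53, -50, -49, -49, -49, -49, -48, -48, -47, -47, -47, -46]
5 0.21 21 [-58, -58, -57, -57, -56, -56, -56, -56, -56, -56, -55, -55, -55, -55, -55, -55, -55, -54, -53, -49, -47
[... 428 characters left out ...]
25, -25, -25, -25, -25, -25, -25, -24, -24, -24, -19]
6 0.17 1 [-19]
6 0.18 7 [-43, -42, -42, -26, -24, -20, -19]
6 0.19 22 [-48, -48, -47, -46, -45, -44, -44, -44, -44, -43, -43, -43, -43, -43, -43, -42, -42, -39, -26, -25, -24, -24]
6 0.2 33 [-53, -53, -53, -52, -52, -52, -51, -51, -50, -25, -24, -24, -24, -24, -23, -23, -23, -23, -23, -23, -22, -22, -22, -22, -22, -22, -22, -21, -21, -19, -16, -15, -11]
6 0.21 56 [-56, -56, -56, -56, -56, -56, -56, -55, -55, -55, -55, -54, -54, -53, -52, -52, -24, -24, -24, -24, -24, -24, -23, -23, -23, -23, -23, -23, -23, -22, -22, -22, -22, -22, -22, -22, -21, -21, -21, -20, -20, -20, -19, -19, -19, -18, -18, -17, -16, -16, -15, -14, -14, -12, -12, -12]
```

Gripped at a 26 mm reported gap, with a 7 N lateral preload. I'll relieve it by moving about 3 mm along the jaw axis and check the forces before lifting.

```bash
python3 -m jog '{"linear":[[0.05,0.15,0.05],[0.1,0.3,0.1],[0.1,0.3,0.1]],"roll":[0,0,0],"fingers":[1,1,1]}'
python3 - <<'E'
from h import *
s=state();print(s['clock'],s['tcp_pos'],s['ee_rot'],s['force'],s['moment'],s['finger_gap'])
for n in('side','top'):
    p,d=get_image(n); np.savez(f'{n}7.npz',p=p,d=d)
p=np.load('side7.npz')['p'];cv2.imwrite('pics/side7.png',cv2.resize(p[215:305,300:370],None,fx=6.5,fy=6.5,interpolation=cv2.INTER_CUBIC))
E
```

```text
clock: 9.8
tcp_pos: [0.5259, -0.2102, 0.1546]
ee_rot: [3.137, 0.004, 2.858]
force: [0.9, 5.4, 9.0]
finger_gap: 0.026
9.8 [ 0.52592892 -0.21024763  0.15463056] [3.13701694 0.0036553  2.85809237] [0.90341746 5.36634149 9.04076085] [ 1.44485239 -0.38780699  0.01164662] 0.025978884654090907
```

View pics/side7.png

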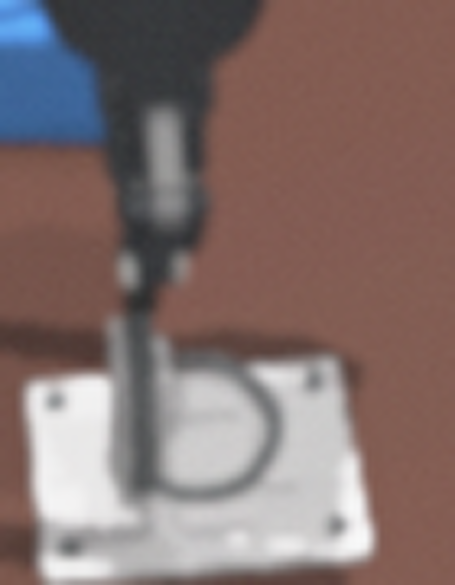

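```bash
python3 -m jog '{"linear":[[0,0,0.4],[0,0,0.8],[0,0,1.4],[0,0,2],[0,0,2]],"roll":[0,0,0,0,0],"fingers":[1,1,1,1,1]}'
python3 - <<'E'
from h import *
s=state();print(s['clock'],s['tcp_pos'],s['ee_rot'],s['force'],s['moment'],s['finger_gap'])
for n in('side','top'):
    p,d=get_image(n); np.savez(f'{n}8.npz',p=p,d=d)
p=np.load('side8.npz')['p'];cv2.imwrite('pics/side8.png',cv2.resize(p[215:305,300:370],None,fx=6.5,fy=6.5,interpolation=cv2.INTER_CUBIC))
E
```

```text
clock: 10.4
tcp_pos: [0.5241, -0.2128, 0.1735]
ee_rot: [-3.141, 0.0, 2.859]
force: [1.0, 0.2, -1.6]
finger_gap: 0.0252
10.4 [ 0.52406726 -0.21284649  0.17351405] [-3.14073341e+00  2.80466309e-04  2.85906139e+00] [ 0.98030362  0.17850928 -1.64924864] [-0.12143047 -0.23435087  0.01669234] 0.025212700078653952
```

View pics/side8.png

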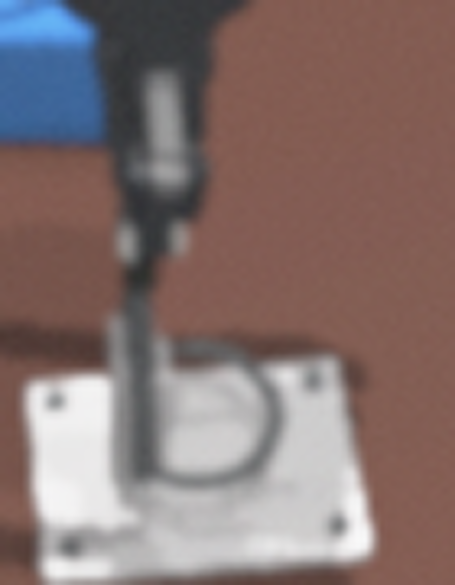

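```bash
python3 -m jog '{"linear":[[0,0,1],[0,0,2],[0,0,3],[0,0,4.5],[0,0,6],[0,0,7.5],[0,0,9],[0,0,10.5],[0,0,11.5],[0,0,11.5],[0,0,11.5]],"roll":[0,0,0,0,0,0,0,0,0,0,0],"fingers":[1,1,1,1,1,1,1,1,1,1,1]}'
python3 - <<'E'
from h import *
s=state();print(s['clock'],s['tcp_pos'],s['ee_rot'],s['force'],s['moment'],s['finger_gap'])
for n in('side','top'):
    p,d=get_image(n); np.savez(f'{n}9.npz',p=p,d=d)
p=np.load('side9.npz')['p'];cv2.imwrite('pics/side9.png',cv2.resize(p[180:305,290:370],None,fx=4.8,fy=4.8,interpolation=cv2.INTER_CUBIC))
p=np.load('top9.npz')['p'];cv2.imwrite('pics/top9.png',cv2.resize(p[185:265,365:445],None,fx=7,fy=7,interpolation=cv2.INTER_CUBIC))
E
```

```text
clock: 11.6
tcp_pos: [0.5238, -0.2121, 0.2876]
ee_rot: [3.141, -0.001, 2.859]
force: [0.2, -0.4, -3.2]
finger_gap: 0.0253
11.6 [ 0.52379304 -0.21211597  0.2875729 ] [ 3.14148437e+00 -6.12095033e-04  2.85913857e+00] [ 0.18755451 -0.43041385 -3.1718349 ] [ 0.01107897  0.02599347 -0.00115253] 0.025336866471040713
```

View pics/side9.png

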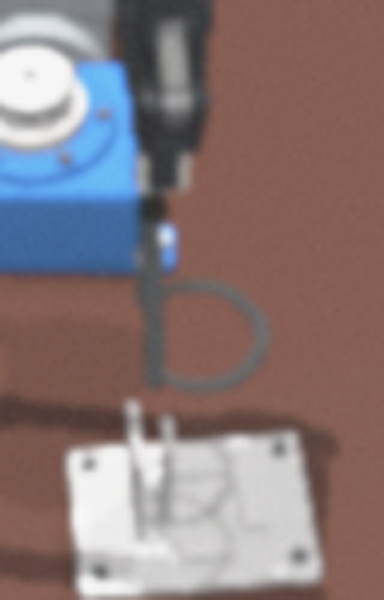

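View pics/top9.png

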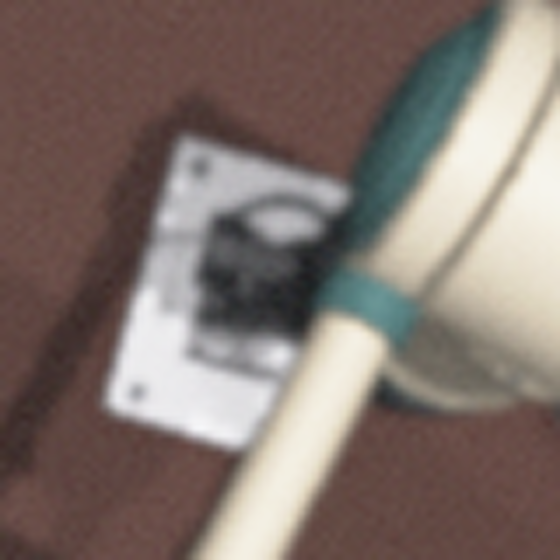

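```bash
cat >> h.py <<'E'
from scipy.optimize import least_squares
def ringfit(n,d,c,zr,rad=.05,excl=None,verbose=1):
    X=cloud(n,d); m=(np.hypot(X[...,0]-c[0],X[...,1]-c[1])<rad)&(abs(X[...,2]-zr)<.02)&(d>0)
    ax=np.array([.960,-.279]); w=(X[...,:2]-np.array(c))@ax; m&=(w>-.012)
    P=X[m]; v,u=np.nonzero(m)
    A=np.c_[P[:,:2]-c,np.ones(len(P))]; 
    f=least_squares(lambda p:A@p-P[:,2],[0,0,zr],loss='soft_l1',f_scale=.002).x
    Q=np.array([onz(n,a,b,f[2])[:2] for a,b in zip(u,v)])
    g=least_squares(lambda p:np.hypot(Q[:,0]-p[0],Q[:,1]-p[1])-p[2],[c[0],c[1],.031],loss='soft_l1',f_scale=.001)
    r=g.fun
    if verbose: print(n,len(P),'plane slopes',f[:2].round(3),'z',f[2].round(4),'circle',g.x.round(4),'rms',np.sqrt(np.median(r**2)).round(4))
    return f,g.x,P,u,v
E
python3 - <<'E'
from h import *
c=np.array([.5238,-.2121])+.023*np.array([.96,-.279]);print(c)
for n in('side','top'):
    z=np.load(n+'9.npz')
    try: f,g,P,u,v=ringfit(n,z['d'],c,.146); print(P.min(0),P.max(0))
    except Exception as e: print(n,e)
# pliers body line in side
X=cloud('side',np.load('side9.npz')['d']);o=np.array([.5238,-.2121])
t=(X[...,:2]-o)@[.279,.960];w=(X[...,:2]-o)@[.960,-.279]
for lo in np.arange(.13,.30,.01):
    k=(X[...,2]>lo)&(X[...,2]<=lo+.01)&(abs(t)<.06)&(abs(w)<.015)
    if k.any():print(round(lo,2),k.sum(),np.sort((1e3*t[k]).round()).astype(int).tolist(),(1e3*w[k].mean()).round(1))
E
```

```text
[ 0.54588  -0.218517]
side 120 plane slopes [-0.004  0.021] z 0.147 circle [ 0.5459 -0.2149  0.0314] rms 0.0017
[ 0.52698279 -0.24827561  0.14201415] [ 0.57980616 -0.18208249  0.1519394 ]
top 31 plane slopes [-0.375  0.069] z 0.1573 circle [ 0.546  -0.2123  0.0289] rms 0.0014
[ 0.5680099  -0.23294094  0.14230863] [ 0.57693704 -0.19545964  0.15363217]
0.14 29 [-30, -28, -26, -26, -25, -25, -25, -25, -25, -25, -24, -24, -23, -23, -23, -21, -20, -19, -19, 24, 25, 28, 29, 29, 29, 32, 33, 34, 35] 4.6
0.15 14 [-26, -25, -24, -24, -24, -24, -23, -23, -23, -23, -21, 25, 28, 32] -0.5
0.16 16 [-24, -24, -24, -24, -24, -23, -23, -23, -23, -23, -21, -21, -20, -20, 23, 25] -1.2
0.17 20 [-24, -24, -23, -22, -22, -22, -21, -21, -21, -20, -20, -19, -19, -19, -18, -18, -15, -14, -14, 19] -1.6
0.18 18 [-20, -20, -19, -19, -19, -19, -18, -18, -17, -17, -16, -16, -16, -16, -16, -16, -15, -14] -0.8
0.19 16 [-18, -17, -17, -16, -16, -15, -14, -14, -14, -14, -13, -13, -13, -12, -12, -12] -1.7
0.2 27 [-14, -13, -12, -12, -12, -12, -11, -11, -10, -10, -9, -9, -8, -8, -8, -8, -7, -7, -6, -6, -6, -6, -6, -4, -
[... 229 characters left out ...]
-12, -12, -11, -11, -11, -11, -11, -10] -2.8
0.25 24 [-16, -15, -14, -14, -14, -14, -14, -14, -14, -13, -13, -13, -13, -13, -13, -13, -12, -12, -12, -11, -10, 10, 10, 13] -3.0
0.26 13 [-15, -14, -14, -14, -14, -13, -13, -13, -13, -13, -12, -12, -10] -2.9
0.27 13 [-23, -20, -20, -20, -20, -19, -19, -19, -17, -16, 13, 13, 15] -2.6
0.28 33 [-28, -28, -27, -27, -27, -27, -27, -26, -26, -26, -26, -25, -25, -25, -24, -24, -20, -20, -20, -20, -20, -20, -20, -20, -20, -19, -19, -19, -19, -18, 11, 11, 13] 0.8
0.29 37 [-28, -28, -28, -27, -27, -27, -27, -26, -26, -26, -26, -26, -26, -26, -25, -25, -25, -25, -25, -25, -25, -25, -25, -21, -20, -20, -19, -19, -19, -19, -19, -19, -17, 13, 13, 13, 14] -0.9
```

The ring is out of the stand, spread and level (slopes ≤0.02). The side view puts its centre about 22 mm ahead of the TCP and 3.5 mm along +jaw. Now I'll measure the stub precisely from its centre mark.

Run:
```python
from h import *
for n,w in(('side',(288,188,305,203)),('top',(312,217,331,235))):
  acc=[]
  for k in ('0','4','5','6','7','8','9'):
    p=np.load(n+k+'.npz')['p'];g=cv2.cvtColor(p,6).astype(float)
    acc.append(g)
  g=np.mean(acc if n=='side' else acc,0)
  a,b,c,e=w
  cu,cv_=(296,195) if n=='side' else (321,225)
  W=g[cv_-4:cv_+5,cu-4:cu+5]; print(W.round().astype(int))
  q=W-np.median(W);q=np.clip(-(q+3),0,None);yy,xx=np.mgrid[-4:5,-4:5];m=(np.hypot(xx,yy)<3.2);q=q*m
  u,v=cu+(q*xx).sum()/q.sum(),cv_+(q*yy).sum()/q.sum();print(n,u,v,onz(n,u,v,.113))
# cloud with averaged depth
for n in('side','top'):
  D=np.stack([np.load(n+k+'.npz')['d'] for k in('0','4','5','6','7','8','9')]);d=np.median(D,0);X=cloud(n,d)
  m=(np.hypot(X[...,0]-.54,X[...,1]-.018)<.035)&(abs(X[...,2]-.113)<.005);P=X[m];print(n,m.sum(),P.mean(0),(P.min(0)+P.max(0))/2,P.max(0)-P.min(0),P[:,2].mean())
  np.save(n+'_stubmask.npy',m)
```

```text
[[239 243 244 244 244 244 244 243 239]
 [245 245 245 245 245 245 245 245 245]
 [246 245 245 244 244 245 245 245 245]
 [245 245 243 237 234 240 245 245 245]
 [245 245 240 224 218 235 244 245 245]
 [245 245 243 234 231 240 245 245 245]
 [246 245 245 244 243 244 245 245 245]
 [246 245 245 245 245 245 246 245 245]
 [246 245 246 245 245 245 245 245 245]]
side 295.7282958199357 195.07073954983923 [0.54096524 0.02074735 0.113     ]
[[244 245 245 245 245 245 245 245 245]
 [245 245 245 245 245 245 245 245 245]
 [245 245 245 244 244 244 245 245 245]
 [245 245 243 234 232 241 244 245 245]
 [245 245 239 216 209 231 243 245 245]
 [245 245 240 222 218 236 244 245 246]
 [245 245 244 241 241 244 245 245 246]
 [245 245 245 245 245 245 245 246 246]
 [245 245 245 245 245 245 245 246 246]]
top 320.6676300578035 225.26493256262043 [0.54116296 0.02119298 0.113     ]
side 188 [0.54111694 0.01739526 0.11288111] [0.54140435 0.01943453 0.11174478] [0.04790438 0.04692548 0.00675167] 0.11288111010581399
top 238 [0.54058167 0.02154835 0.11302789] [0.54070984 0.02166014 0.1131789 ] [0.04910849 0.04905807 0.00778989] 0.11302788808137278
```

```bash
cat >> h.py <<'E'
def ringfix(n,d,c,zr,r=.03125,rad=.045,wmin=-.005):
    X=cloud(n,d); m=(np.hypot(X[...,0]-c[0],X[...,1]-c[1])<rad)&(abs(X[...,2]-zr)<.012)&(d>0)
    w=(X[...,:2]-np.array(c))@np.array([.960,-.279]); m&=(w>wmin)
    v,u=np.nonzero(m);Q=np.array([onz(n,a,b,zr)[:2] for a,b in zip(u,v)])
    g=least_squares(lambda p:np.hypot(Q[:,0]-p[0],Q[:,1]-p[1])-r,c,loss='soft_l1',f_scale=.002)
    g2=least_squares(lambda p:np.hypot(Q[:,0]-p[0],Q[:,1]-p[1])-p[2],list(c)+[r],loss='soft_l1',f_scale=.002)
    print(n,len(Q),'fixed r',g.x.round(4),'free',g2.x.round(4),'zmean',X[m][:,2].mean().round(4),'res',np.median(abs(g.fun)).round(4))
    return g.x,u,v
E
python3 - <<'E'
from h import *
for zr in(.1455,.1463,.147):
  for n in('side','top'):
    ringfix(n,np.load(n+'9.npz')['d'],[.546,-.2143],zr)
E
```

```text
side 108 fixed r [ 0.5467 -0.2139] free [ 0.5464 -0.2138  0.0315] zmean 0.1468 res 0.0017
top 31 fixed r [ 0.5445 -0.2144] free [ 0.5461 -0.2145  0.0297] zmean 0.1471 res 0.0015
side 108 fixed r [ 0.5464 -0.2145] free [ 0.5462 -0.2144  0.0314] zmean 0.1468 res 0.0017
top 31 fixed r [ 0.5445 -0.2143] free [ 0.5461 -0.2143  0.0297] zmean 0.1471 res 0.0015
side 108 fixed r [ 0.5461 -0.215 ] free [ 0.5459 -0.2149  0.0314] zmean 0.1468 res 0.0017
top 31 fixed r [ 0.5444 -0.2142] free [ 0.5461 -0.2142  0.0297] zmean 0.1471 res 0.0015
```

Both views agree: the ring centre is at (0.546, −0.214) and the stub at (0.541, 0.021). Moving above the stub.

```bash
python3 -m jog '{"linear":[[0,1.5,0],[-0.1,4.5,0],[-0.2,8,0],[-0.2,11.5,0],[-0.3,15,0],[-0.4,18.5,0],[-0.5,21.5,0],[-0.5,23.5,0],[-0.5,23.5,0],[-0.5,23.5,0],[-0.5,23.5,0]],"roll":[0,0,0,0,0,0,0,0,0,0,0],"fingers":[1,1,1,1,1,1,1,1,1,1,1]}'
cat > look.py <<'E'
import sys
from h import *
k=sys.argv[1];zoff=float(sys.argv[2]) if len(sys.argv)>2 else .1411
s=state();print(s['clock'],s['tcp_pos'].round(4),s['ee_rot'].round(4),s['force'].round(2),s['moment'].round(3),round(s['finger_gap'],4))
T=s['tcp_pos'];c=T[:2]+[.0224,-.0023]
for n in('side','top'):
    p,d=get_image(n); np.savez(n+k+'.npz',p=p,d=d)
    u,v=proj(n,[c[0],c[1],T[2]-.13]).astype(int)
    cv2.imwrite(f'pics/{n}{k}.png',cv2.resize(p[v-40:v+40,u-45:u+45],None,fx=7,fy=7,interpolation=cv2.INTER_CUBIC))
    try: ringfix(n,d,c,T[2]-zoff)
    except Exception as e: print(n,e)
E
python3 look.py a
```

```text
clock: 12.8
tcp_pos: [0.5189, 0.0223, 0.2874]
ee_rot: [-3.141, -0.0, 2.859]
force: [-0.3, -0.1, -1.5]
finger_gap: 0.0257
12.8 [0.5189 0.0223 0.2874] [-3.1410e+00 -4.0000e-04  2.8588e+00] [-0.31 -0.08 -1.48] [ 0.003  0.025 -0.031] 0.0257
side 79 fixed r [0.5417 0.0196] free [0.5401 0.0201 0.0325] zmean 0.1466 res 0.002
top too many indices for array: array is 1-dimensional, but 2 were indexed
```

View pics/sidea.png

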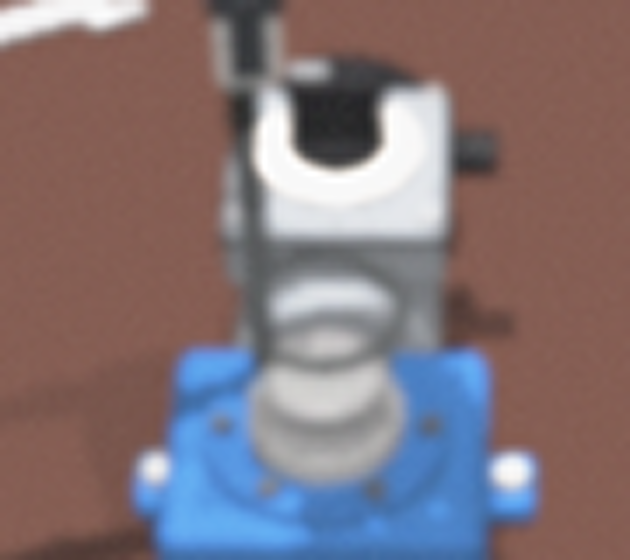

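View pics/topa.png

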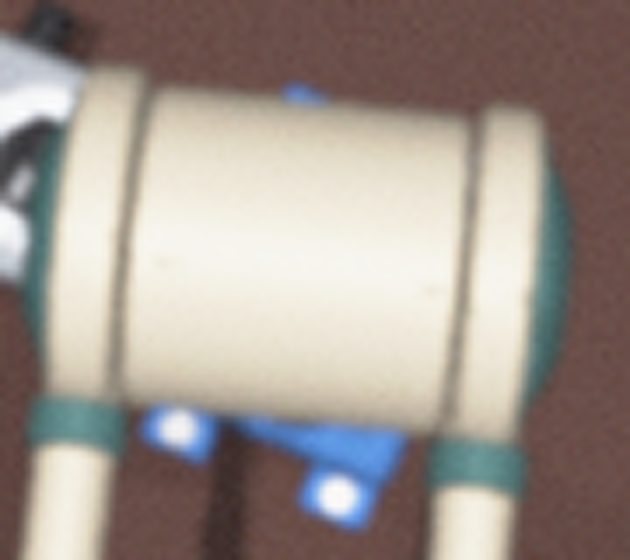

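```bash
python3 -m jog '{"linear":[[0,0.1,-0.7],[0,0.1,-1.5],[0,0.1,-2.2],[0,0.1,-2.7],[0,0.1,-2.7],[0,0.1,-2.7]],"roll":[0,0,0,0,0,0],"fingers":[1,1,1,1,1,1]}'
python3 look.py b
```

```text
clock: 13.5
tcp_pos: [0.5192, 0.0236, 0.2605]
ee_rot: [3.142, -0.0, 2.859]
force: [0.4, -0.2, -1.8]
finger_gap: 0.0251
13.5 [0.5192 0.0236 0.2605] [ 3.1416e+00 -3.0000e-04  2.8590e+00] [ 0.43 -0.16 -1.82] [-0.042  0.003  0.023] 0.0251
side 178 fixed r [0.5325 0.0261] free [0.5548 0.0154 0.0193] zmean 0.1163 res 0.0076
top too many indices for array: array is 1-dimensional, but 2 were indexed
```

View pics/sideb.png

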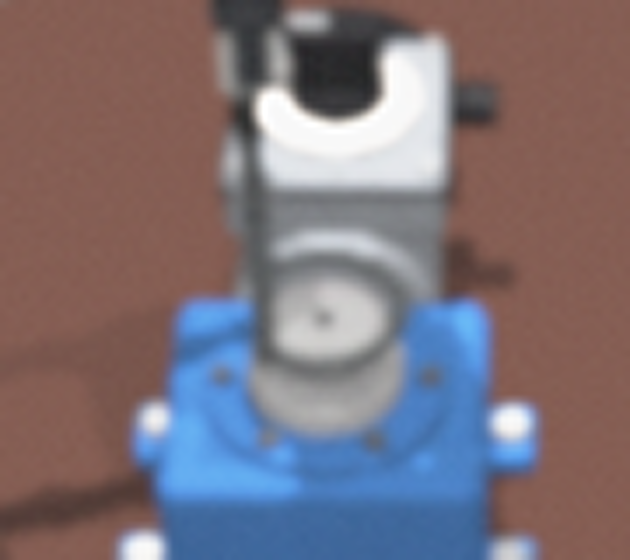

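```bash
cat > rad.py <<'E'
import sys
from h import *
k=sys.argv[1];z=float(sys.argv[2]);c=np.array([float(sys.argv[3]),float(sys.argv[4])])
p=np.load('side'+k+'.npz')['p'].astype(np.float32);g=p.max(2)
rs=np.arange(.02,.042,.0005);pts=[]
for a in np.radians(np.arange(-130,100,10)):
    uv=np.array([proj('side',[c[0]+r*np.cos(a),c[1]+r*np.sin(a),z]) for r in rs],np.float32)
    val=cv2.remap(g,uv[:,0].copy(),uv[:,1].copy(),cv2.INTER_CUBIC)[:,0]
    i=val.argmin();w=np.clip(val.min()+35-val,0,None);w[abs(np.arange(len(rs))-i)>6]=0
    r=(w*rs).sum()/w.sum();print(round(np.degrees(a)),round(r*1e3,1),int(val.min()),val[::4].astype(int).tolist())
    if .026<r<.037:pts.append(c+r*np.array([np.cos(a),np.sin(a)]))
Q=np.array(pts);f=least_squares(lambda q:np.hypot(Q[:,0]-q[0],Q[:,1]-q[1])-q[2],[*c,.031],loss='soft_l1',f_scale=.001)
print(f.x.round(4),np.abs(f.fun).mean())
E
python3 rad.py b .1194 .5414 .0213; python3 rad.py 9 .1465 .5460 -.2144 | tail -1;python3 rad.py a .1465 .5411 .0200 | tail -1
```

```text
-130 35.5 114 [208, 208, 201, 189, 174, 150, 130, 116, 114, 120, 130]
-120 36.5 112 [207, 206, 199, 191, 171, 153, 132, 120, 112, 114, 123]
-110 36.6 114 [207, 205, 198, 188, 170, 153, 133, 121, 114, 115, 120]
-100 37.0 115 [206, 205, 197, 188, 169, 152, 134, 123, 116, 116, 121]
-90 35.6 111 [208, 206, 201, 188, 173, 149, 131, 114, 111, 115, 123]
-80 34.6 112 [209, 207, 201, 191, 169, 147, 125, 113, 115, 125, 137]
-70 33.6 117 [208, 206, 200, 186, 164, 143, 122, 118, 128, 141, 154]
-60 32.2 123 [207, 205, 196, 178, 158, 136, 123, 130, 145, 166, 178]
-50 31.1 120 [206, 202, 188, 171, 145, 124, 123, 140, 164, 180, 192]
-40 30.3 117 [204, 193, 175, 150, 127, 117, 123, 147, 173, 186, 195]
-30 29.8 117 [195, 183, 162, 139, 123, 117, 129, 151, 174, 192, 202]
-20 29.6 114 [185, 170, 152, 135, 120, 115, 123, 139, 154, 166, 174]
-10 29.6 111 [173, 156, 138, 126, 115, 111, 117, 126, 138, 147, 148]
0 29.0 111 [160, 144, 130, 120, 112, 113, 120, 132, 145, 154, 158]
10 28.0 112 [150, 137, 125, 117, 112, 117, 127, 144, 157, 164, 165]
20 27.4 112 [146, 131, 119, 113, 112, 119, 134, 153, 167, 178, 1
[... 509 characters left out ...]
121105238634542
[ 0.5442 -0.2161  0.0313] 0.00042245511924702243
80 32.3 98 [137, 126, 117, 110, 103, 101, 98, 102, 114, 130, 156]Traceback (most recent call last):
  File "rad.py", line 7, in <module>
    uv=np.array([proj('side',[c[0]+r*np.cos(a),c[1]+r*np.sin(a),z]) for r in rs],np.float32)
                 ~~~~^^^^^^^^^^^^^^^^^^^^^^^^^^^^^^^^^^^^^^^^^^^^^^
  File "h.py", line 10, in proj
    K,R,t=cam(n); p=K@(R@np.array(P,float)+t); return p[:2]/p[2]
          ~~~^^^
  File "h.py", line 4, in cam
    c=calibration(n); R,_=cv2.Rodrigues(np.array(c['rvec'],float)); return np.array(c['mtx'],float),R,np.array(c['tvec'],float).reshape(3)
ValueError: time passes only in moves, steps and waits
```

The ring sits over the stub, with the centre mark at crop (322,317) inside its opening. Kinematics and the depth fit agree to within about 1 mm of the axis. I'll lower slowly and watch the forces.

```bash
python3 -m jog '{"linear":[[0,0,-0.2],[0,0,-0.4],[0,0,-0.6],[0,0,-0.8],[0,0,-0.8]],"roll":[0,0,0,0,0],"fingers":[1,1,1,1,1]}'
python3 -c "
from h import *
s=state();print(s['tcp_pos'],s['force'],s['moment'])"
```

```text
clock: 14.1
tcp_pos: [0.519, 0.0237, 0.2523]
ee_rot: [-3.142, -0.001, 2.859]
force: [0.1, 0.6, -1.6]
finger_gap: 0.0255
[0.51895235 0.02370216 0.2522503 ] [ 0.08254938  0.62545564 -1.62328662] [-0.06595928  0.02225513  0.04739205]
```

```bash
python3 -m jog '{"linear":[[0,0,-0.2],[0,0,-0.4],[0,0,-0.6],[0,0,-0.8],[0,0,-0.8],[0,0,-0.8]],"roll":[0,0,0,0,0,0],"fingers":[1,1,1,1,1,1]}'
sed -i 's/^def cam(n):/import functools\n@functools.lru_cache(None)\ndef cam(n):/' h.py
python3 look.py c
```

```text
clock: 14.7
tcp_pos: [0.5192, 0.0237, 0.2446]
ee_rot: [3.142, -0.0, 2.859]
force: [0.1, 0.3, -1.4]
finger_gap: 0.0253
14.7 [0.5192 0.0237 0.2446] [ 3.1416e+00 -2.0000e-04  2.8591e+00] [ 0.07  0.3  -1.44] [ 0.018  0.047 -0.022] 0.0253
side 211 fixed r [0.532  0.0218] free [0.5499 0.0161 0.0216] zmean 0.1074 res 0.0069
top too many indices for array: array is 1-dimensional, but 2 were indexed
```

View pics/sidec.png

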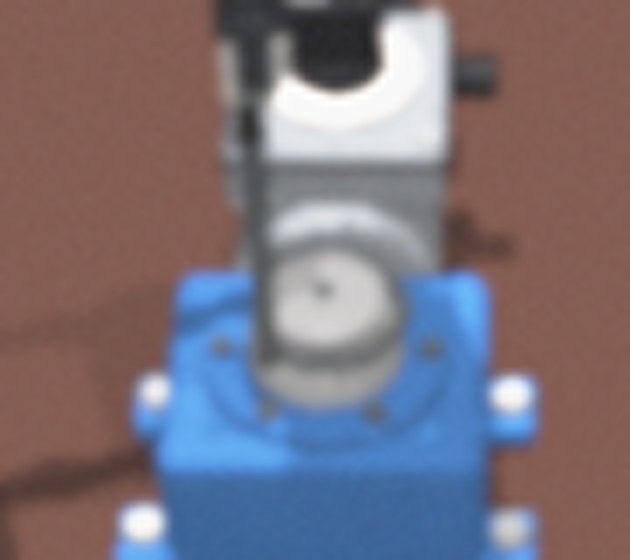

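Run:
```python
from h import *
D=[]
for i in range(6):
    p,d=get_image('side');D.append(d)
d=np.mean(D,0);np.savez('sided.npz',p=p,d=d);X=cloud('side',d)
c=np.array([.541,.021]);r=np.hypot(X[...,0]-c[0],X[...,1]-c[1]);a=np.degrees(np.arctan2(X[...,1]-c[1],X[...,0]-c[0]))
m=(r>.024)&(r<.04)&(X[...,2]>.096)&(X[...,2]<.1085)
for lo in range(-110,130,15):
    k=m&(a>=lo)&(a<lo+15)
    if k.any():print(lo,k.sum(),'r',(1e3*r[k].mean()).round(1),(1e3*r[k].min()).round(1),(1e3*r[k].max()).round(1),'z',(1e3*X[k][:,2]).mean().round(1))
v,u=np.nonzero(m&(r>.027)&(a>-110)&(a<110))
for z in(.1028,.1035):
    Q=np.array([onz('side',i,j,z)[:2] for i,j in zip(u,v)])
    print(z,len(Q),least_squares(lambda q:np.hypot(Q[:,0]-q[0],Q[:,1]-q[1])-.03125,c,loss='soft_l1',f_scale=.002).x,least_squares(lambda q:np.hypot(Q[:,0]-q[0],Q[:,1]-q[1])-q[2],[*c,.031],loss='soft_l1',f_scale=.002).x)
s=state();print(s['clock'],s['force'],s['moment'],s['tcp_pos'])
cv2.imwrite('pics/sided.png',cv2.resize(p[165:215,270:325],None,fx=12,fy=12,interpolation=cv2.INTER_CUBIC))
```

```text
-110 7 r 30.5 24.1 33.2 z 103.6
-95 8 r 29.9 25.0 33.4 z 103.7
-80 10 r 29.5 24.0 33.4 z 103.6
-65 9 r 28.6 24.1 34.5 z 103.9
-50 8 r 30.7 24.4 35.0 z 103.1
-35 7 r 29.4 25.4 34.7 z 102.8
-20 6 r 32.9 31.0 34.7 z 104.2
-5 6 r 31.9 29.2 35.0 z 103.9
10 4 r 31.7 29.6 34.2 z 105.5
25 4 r 32.8 30.8 35.1 z 105.5
40 3 r 33.1 31.2 34.6 z 105.6
55 3 r 32.6 32.2 32.8 z 105.6
70 2 r 32.6 32.4 32.8 z 105.8
85 2 r 31.1 30.2 32.0 z 105.7
100 2 r 29.8 29.2 30.3 z 106.4
0.1028 67 [0.54331521 0.02282418] [0.54157081 0.02317205 0.03285147]
0.1035 67 [0.5430651 0.0221348] [0.54135004 0.02247438 0.0328227 ]
15.1 [ 0.0426056  -0.24957084 -1.42987511] [-0.03377587  0.01223953 -0.01313332] [0.5192126  0.02370262 0.24468463]
```

View pics/sided.png

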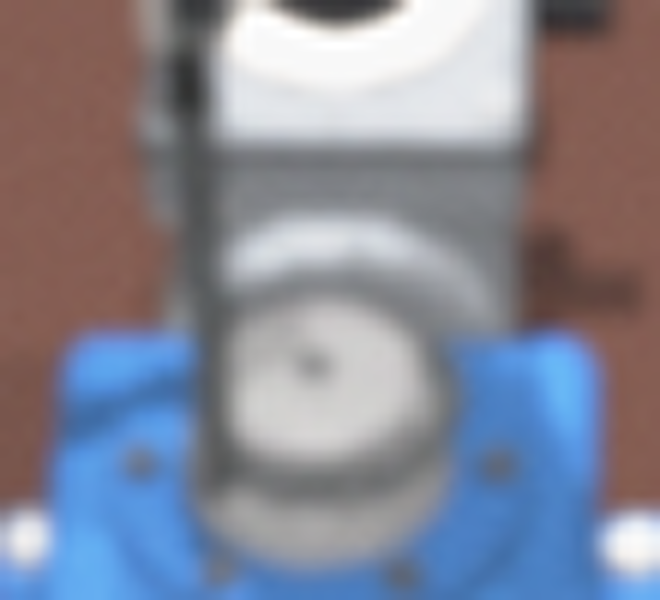

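```bash
python3 - <<'E'
from h import *
for k,c,t in(('9',[.546,-.2144],.2876),('d',[.5412,.0213],.2447),('a',[.5411,.0200],.2874)):
    X=cloud('side',np.load(f'side{k}.npz')['d']);r=np.hypot(X[...,0]-c[0],X[...,1]-c[1]);a=np.degrees(np.arctan2(X[...,1]-c[1],X[...,0]-c[0]))
    for lo,hi in((5,95),(-35,5),(-110,-35)):
        m=(r>.0285)&(r<.0345)&(a>lo)&(a<hi)&(abs(X[...,2]-(t-.141))<.006);print(k,lo,m.sum(),(X[m][:,2].mean()-t).round(4))
E
python3 -m jog '{"linear":[[0,0,0],[-0.03,-0.03,-0.05],[-0.03,-0.03,-0.05],[-0.03,-0.03,-0.05],[-0.03,-0.03,-0.05]],"roll":[0,0,0,0,0],"fingers":[1,1,1,1,1]}'
python3 look.py e; python3 -c "
from h import *
s=state();print(s['dq'].round(4))"
```

```text
9 5 39 -0.1402
9 -35 21 -0.1406
9 -110 40 -0.1414
d 5 19 -0.1394
d -35 10 -0.1406
d -110 28 -0.1412
a 5 28 -0.1402
a -35 13 -0.1406
a -110 28 -0.1414
clock: 15.6
tcp_pos: [0.5189, 0.0234, 0.2442]
ee_rot: [3.141, 0.0, 2.859]
force: [0.4, -0.0, -1.1]
finger_gap: 0.0249
15.6 [0.5189 0.0234 0.2442] [3.1415 0.     2.859 ] [ 0.43 -0.01 -1.05] [0.002 0.012 0.005] 0.0249
side 204 fixed r [0.5321 0.0216] free [0.5478 0.0171 0.0226] zmean 0.1073 res 0.0071
top too many indices for array: array is 1-dimensional, but 2 were indexed
[ 0.0001  0.0017  0.0001  0.0002  0.0007 -0.0004]
```

View pics/sidee.png

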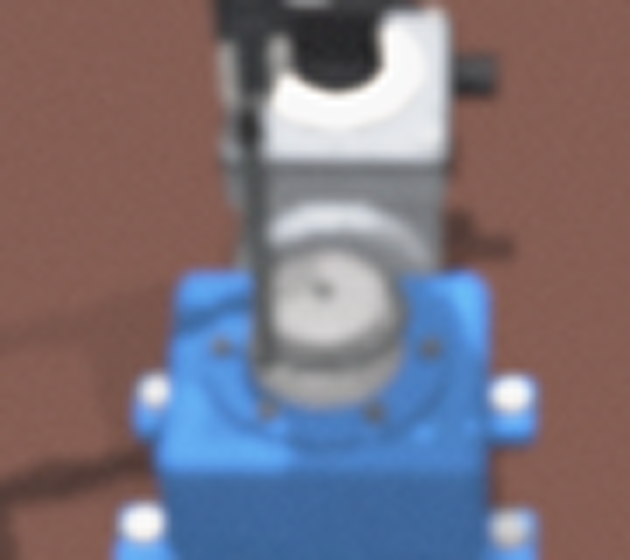

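The ring is around the stub at about z = 0.103, with the forces at the hanging weight only. Handing in.

```bash
python3 -c "
from plant import finish_job
print(finish_job())"
```

```text
the job is handed in; nothing more can be done
None
```

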